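# Pepper mill from the slide-out tray behind the jars

## Task

Lay the table caddy: the pepper mill stands on the slide-out tray at the back, and the kitchen timer, the spice jar and the jam jar on the worktop block its way out. Set all three aside, upright, on the empty serving tray, pull the slide-out tray out by its front rail, stand the mill in the caddy's empty well next to the mustard jar, push the slide-out tray fully home again, and put the timer, the spice jar and the jam jar back where each stood. Tip none of the four over.

Things in the scene. Friction and masses are not known exactly. Their poses are not given: they have to be found in the camera images.
- timer_mid (a point): kitchen timer with an orange top and a cream foot, round, 58 mm across and 57 mm tall; the point is its centre, 28.5 mm above its underside; z up
- spice_mid (a point): slim round spice jar with an orange-red cap, 45 mm across and 106 mm tall; the point is its centre, 53 mm above its underside; z up. The only spice jar here
- jam_mid (a point): jam jar with a black lid, round, 70 mm across its body and 101 mm tall, the lid 63 mm across (top 11 mm); the point is its centre, 50.5 mm above its underside; z up
- mill_mid (a point): turned wooden pepper mill, 58 mm across and 165 mm tall, standing on the slide-out tray; the point is its centre, 82.5 mm above its underside; z up. Its head, 120 to 154 mm above the underside, is 48 mm across and is a good place to grip; a little knob tops it; the head does not turn
- pullout_tray (a joint): how far the slide-out tray is out of its home position, in m: 0 fully home, 0.125 at the outer stop. It runs along its own x axis, outwards to -x, with about 2 N of friction and stays where it is left; stops at both ends
- grip_rail (a point): middle of the slide-out tray's front rail: a round steel bar 12 mm thick, 190 mm long along y, 56 mm above the worktop, free on both sides; below it the tray's floor, top at 22 mm. Moves with the tray; x points back along the runners, z up. A biscuit carton (top at 104 mm) rides loose at the tray's back, 170 mm behind it. Things on the worktop up to 125 mm in front of it are in the way
- serving_tray: empty dark wooden serving tray with low rim and two steel handles at its ends, fixed: 170 mm along x, 260 mm along y; the flat floor, 154 by 244 mm, is 8 mm above the worktop, the rim 20 mm, the handles (on the two ends at +y and -y) 36 mm. Origin under its middle
- well (a point): middle of the floor of the empty well of the table caddy, a wooden two-well carrier (96 mm along x, 190 mm along y, walls 42 mm high, fixed). The well is 84 by 86 mm, its floor 6 mm above the worktop. A mustard jar (fixed, 70 mm across, top at 107 mm) fills the other well, 92 mm to -y; a steel carrying bow 88 mm high stands over the partition, 46 mm to -y

How it is judged:
By the outcome, as a careful person would: the job done as asked, in the order asked, and still so for the second after the job is handed in, with the robot touching nothing.
It also fails if it takes over 149 s, if anything falls off the work surface, if the arm or the gripper's body presses on something with over 40 N, if the wrist force passes 120 N, or if a joint passes its speed limit or range.

## Robot

A 6-joint arm with a two-finger parallel gripper is mounted at the origin on a cart in front of the work surface, level with it; the furniture and walls round the work are solid. World frame = base frame: x ahead of the robot, y to its left, z up, the work surface at z = 0. Lengths are in m, angles in rad, forces in N, time in s.
With the tool pointing down it reaches from about 0.375 to 0.9 m from the base axis. Payload 3.1 kg.
Tool frame: the origin (TCP) lies at the very end of the fingers, on their centre line; the grasp point (between the pads) lies robot.grasp_offset behind it (robot.grasp_offset is the distance from the TCP to the grasp point, in m); z points along the fingers, y is the direction in which the jaws open and shut (so a half turn about z gives the same grasp; the last joint's range is limited). The gripper opens to 87 mm and grips with 3 to 60 N. Pads are 19 mm wide; open, the fingers measure 117 mm over their backs; the gripper's body (75 mm by 190 mm) begins 51 mm behind the grasp point.
Start: joints at [1.067, 0.527, 1.433, -0, 1.181, -0.178], TCP at [0.199, 0.592, 0.223] pointing down, gripper open.
Joint ranges: [-3.08, 3.08], [-0.75, 2.2], [0.22, 2.44], [-1.43, 4.57], [0, 2.65], [-2.85, 2.85]. Speed limits (rad/s): [2.79, 2.79, 3.14, 3.14, 3.14, 3.14].

## Interface

Orientations are given as a unit quaternion [x, y, z, w].
In Python, from rig import robot gives the robot as it stands.
- The arm moves only by the tool drive_tool, never from a script. Its argument "targets" is one flat list of numbers, 6 for each row, row after row: the shift along the tool's x, y, z in cm, then the turn, a rotation vector about the tool's x, y, z in degrees. A call has 1 to 12 rows; each row is the pose to reach, as a shift and turn from the pose commanded when the call began, along the tool's axes at that moment; what a row does not reach only later rows make up. A row lasts 1/12 s, in which the tool goes at most 41.7 mm and 7.16 degrees, less where a joint would pass 70% of its speed; a pose out of reach is approached as far as the arm can. A call with a gripper value outside its range is refused whole. "grip" is the gripper command: -1 is fully open, 1 is shut, values between are in proportion, set as the call begins (left out, the last holds). The fingers move at their own pace and stop on an object; "squeeze" is the grip in N (left out, the last holds). Time passes only in rows, so rows that repeat a pose let the fingers close. It gives the time, the measured TCP pose, the force and the opening at its end, in the units of the state.
- robot.get_obs(): the state, without advancing time (a new reading comes with each control period).
- robot.camera(name): name is "scene" or "top" or "wrist"; returns (picture, depth): 400x640x3 uint8, red, green, blue; 400x640 float32, m along the optical axis (not along the pixel's ray), 0 where there is no reading.
- robot.calibration(name): a dict with "mtx" (3x3 intrinsics, pixels), "R" (3x3) and "t" (3): a world point X has camera coordinates R X + t; the wrist camera has in their place "hand_eye" (4x4, takes a point from camera to tool coordinates, whose origin is the TCP and whose axes are the flange's). Camera axes: x right, y down, z forward; pixel columns grow to the right and rows downward; lengths in m; the calibration is good to about 2 mm. A picture is of the moment at which its call begins: read the wrist's pose just before it. calibration takes no time and is no camera call.
- robot.hand_in(): hands the job in, once; it reports no verdict.
The state is a dict: "time": time; "q": joint angles; "joint_velocities": joint speeds; "joint_torque": joint torques, N m; "position": TCP position; "tool_rot": TCP orientation; "ft_force": force on the tool from outside, world axes, zero at the start; "moment": the same for the moment, N m; "grip_width": finger opening in m.
Only numpy, scipy, OpenCV 4.12 (cv2) and the standard library are available. Lean on these libraries where they do the work, as an engineer would, in place of code of your own. Each camera call takes 0.05 s, during which the arm holds its last target.

## Working session

There is one attempt and no reset: what is moved stays moved. The work goes in short steps, Python scripts to look and compute and a tool call to move; the robot and the scene stay as the last step left them, time stands still between calls to the robot, and variables do not carry over. Pictures are saved under pics/ and viewed, and the job is handed in when it is done.

Besides the shell and the picture viewer there is one more tool, called after "Call:" as a command line: name --argument value ..., lists and objects as JSON in quotes. drive_tool: Moves the arm, as the interface text tells. Its arguments: {"type":"object","properties":{"targets":{"type":"array","items":{"type":"number"}},"grip":{"type":"number"},"squeeze":{"type":"number"}},"required":["targets"]}

```bash
ls; mkdir -p pics
python3 - <<'E'
from rig import robot
import cv2
o=robot.get_obs();print(o, robot.grasp_offset)
for n in("scene","top"):
    p,d=robot.camera(n);cv2.imwrite(f"pics/{n}0.png",p[:,:,::-1]);
    import numpy as np;np.save(f"pics/{n}0d.npy",d)
    print(robot.calibration(n))
print(robot.calibration("wrist"))
E
```

```text
pics
{'time': 0.0, 'q': array([ 1.06749251e+00,  5.28473043e-01,  1.43391537e+00, -4.48990163e-05,
        1.18140431e+00, -1.78490168e-01]), 'joint_velocities': array([ 8.71339433e-04, -9.21071394e-05, -5.57942143e-04,  6.98079416e-04,
       -1.31106843e-03, -1.42683017e-03]), 'joint_torque': array([-1.18498414e-03, -4.40038562e+01, -1.76590848e+01,  6.32358156e-02,
        5.83539088e-02, -1.76156364e-04]), 'position': array([0.19907044, 0.59166204, 0.22156327]), 'tool_rot': array([ 1.61685296e-01,  9.86841758e-01, -1.04367473e-03, -3.48212791e-04]), 'ft_force': array([ 0.34814574, -0.62981612,  0.33000934]), 'moment': array([-0.01882682, -0.01076302,  0.05545028]), 'grip_width': 0.08671149556573372} 0.0187
{'mtx': array([[394.43637748,   0.        , 313.8358757 ],
       [  0.        , 394.43637748, 197.14896586],
       [  0.        ,   0.        ,   1.        ]]), 'R': array([[ 0.63616824, -0.77122701, -0.0223354 ],
       [-0.52865099, -0.41462167, -0.74068685],
       [ 0.56197696,  0.48300907, -0.67147906]]), 't': array([-0.36361398,  0.37688277,  0.78375852])}
{'mtx': array
[... 170 characters left out ...]
5928, -0.99994447,  0.00129143],
       [-0.98647087,  0.01010703, -0.16362477],
       [ 0.16360263, -0.00298535, -0.9865218 ]]), 't': array([-0.00702898,  0.55282223,  1.17764875])}
{'mtx': array([[344.78009204,   0.        , 322.61394217],
       [  0.        , 344.78009204, 196.63126513],
       [  0.        ,   0.        ,   1.        ]]), 'hand_eye': array([[ 4.19888405e-04, -9.61213783e-01, -2.75804072e-01,
         7.57269106e-02],
       [ 9.99999429e-01,  1.32621126e-04,  1.06021245e-03,
         8.21976338e-04],
       [-9.82513371e-04, -2.75804360e-01,  9.61213290e-01,
        -1.61478561e-01],
       [ 0.00000000e+00,  0.00000000e+00,  0.00000000e+00,
         1.00000000e+00]])}
```

View pics/scene0.png

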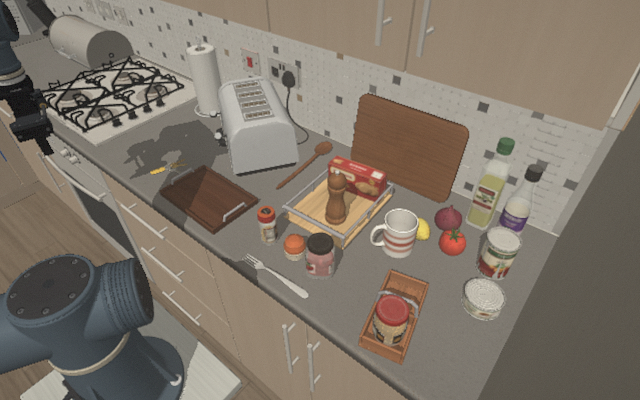

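View pics/top0.png

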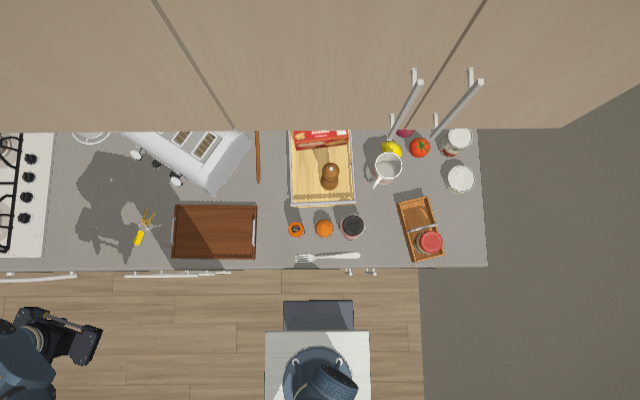

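The scene view shows the spice jar at (266,225), timer at (294,246), jam at (320,255), mill at (337,198) and the empty well at about (405,292). The top view shows the spice jar, timer and jam in a row at (296,229), (324,228) and (352,226). The mill is at (330,176), the serving tray at (214,232) and the caddy at (420,228), slightly turned. Next I'll measure them.

```bash
cat > h.py <<'E'
import numpy as np, cv2
from rig import robot
from scipy.spatial.transform import Rotation as Rn
def cal(n): 
    c=robot.calibration(n)
    if n!='wrist': return c['mtx'],c['R'].T,-c['R'].T@c['t']
    o=robot.get_obs();R=Rn.from_quat(o['tool_rot']).as_matrix();H=c['hand_eye']
    return c['mtx'],R@H[:3,:3],R@H[:3,3]+o['position']
def cloud(n,d,C=None):
    K,Rw,p=C or cal(n)
    v,u=np.mgrid[0:400,0:640]
    r=np.stack([(u-K[0,2])/K[0,0],(v-K[1,2])/K[1,1],np.ones_like(d)],-1)*d[...,None]
    return r@Rw.T+p
def ray(C,u,v,z):
    K,Rw,p=C
    r=Rw@np.array([(u-K[0,2])/K[0,0],(v-K[1,2])/K[1,1],1.]); return p+r*(z-p[2])/r[2]
def proj(C,X):
    K,Rw,p=C; c=(np.asarray(X)-p)@Rw; return (c@K.T)[...,:2]/c[...,2:]
def circ(P):
    A=np.c_[2*P[:,:2],np.ones(len(P))]; s=np.linalg.lstsq(A,(P[:,:2]**2).sum(1),rcond=None)[0]
    return s[0],s[1],np.sqrt(s[2]+s[0]**2+s[1]**2)
E
python3 - <<'E'
from h import *
for n in("scene","top"):
    d=np.load(f"pics/{n}0d.npy");C=cal(n);W=cloud(n,d,C)
    ok=d>0
    # height bands near the objects
    m=ok&(abs(W[...,2])<.01)&(W[...,0]>.35)&(W[...,0]<.6);print(n,'table z',np.median(W[m][:,2]))
    for nm,zt,(x0,x1,y0,y1) in [('spice',.106,(.3,.6,.04,.3)),('timer',.057,(.3,.6,-.1,.15)),('jam',.101,(.3,.6,-.2,.05)),('mill',.187,(.45,.8,-.2,.1)),('mustard',.107,(.3,.6,-.5,-.2))]:
        m=ok&(W[...,0]>x0)&(W[...,0]<x1)&(W[...,1]>y0)&(W[...,1]<y1)&(abs(W[...,2]-zt)<.012)
        l,L,st,ce=cv2.connectedComponentsWithStats(m.astype('uint8'))
        for i in range(1,l):
            if st[i,4]>25:
                q=W[L==i]; print(n,nm,st[i,4],'pix',ce[i].round(),'mean',q.mean(0).round(4),'mid',((q.max(0)+q.min(0))/2).round(4),'ext',np.ptp(q,0).round(3))
d=np.load("pics/top0d.npy");W=cloud('top',d)
for v in range(60,270,15): print(v,W[v,330].round(3),W[v,230].round(3),W[v,420].round(3))
E
python3 - <<'E'
import cv2
for n,(a,b,c,e) in {'top':(120,275,160,490),'scene':(140,365,150,450)}.items():
    i=cv2.imread(f'pics/{n}0.png')[a:b,c:e]; f=2.4;cv2.imwrite(f'pics/{n}0z.png',cv2.resize(i,None,fx=f,fy=f,interpolation=2))
E
```

```text
scene table z -0.0010648001940881668
scene spice 27 pix [242. 151.] mean [0.5951 0.2959 0.1057] mid [0.5948 0.2941 0.1056] ext [0.01  0.011 0.02 ]
scene spice 189 pix [264. 213.] mean [0.4492 0.0578 0.1034] mid [0.4517 0.0609 0.1014] ext [0.043 0.041 0.015]
scene timer 318 pix [306. 217.] mean [ 0.5381 -0.0021  0.0577] mid [ 0.5616 -0.011   0.055 ] ext [0.075 0.178 0.018]
scene timer 102 pix [332. 214.] mean [ 0.5892 -0.0515  0.058 ] mid [ 0.5913 -0.0471  0.057 ] ext [0.017 0.045 0.024]
scene timer 116 pix [268. 229.] mean [0.4418 0.0447 0.0573] mid [0.4502 0.0528 0.057 ] ext [0.042 0.038 0.024]
scene timer 221 pix [294. 241.] mean [ 0.4568 -0.03    0.051 ] mid [ 0.4596 -0.0273  0.0514] ext [0.047 0.049 0.013]
scene jam 68 pix [333. 200.] mean [ 0.5949 -0.048   0.0994] mid [ 0.5946 -0.0456  0.1009] ext [0.01  0.032 0.023]
scene jam 106 pix [269. 217.] mean [0.4486 0.0421 0.0994] mid [0.4512 0.0421 0.0991] ext [0.039 0.016 0.019]
scene jam 480 pix [319. 244.] mean [ 0.4589 -0.1128  0.0983] mid [ 0.4613 -0.1106  0.096 ] ext [0.061 0.063 0.014]
scene mustard 848 pix [392. 310.] mean [ 0
[... 1293 characters left out ...]
 0.624 -0.033  0.535] [0.636 0.164 0.511] [ 0.624 -0.206  0.531]
135 [ 0.741 -0.047  0.1  ] [0.716 0.239 0.183] [ 0.773 -0.349 -0.002]
150 [ 0.717 -0.049  0.022] [0.679 0.242 0.163] [ 0.705 -0.331  0.055]
165 [ 0.629 -0.043  0.173] [0.654 0.259 0.086] [ 0.669 -0.342  0.003]
180 [ 0.594 -0.044  0.134] [ 0.627  0.278 -0.004] [ 0.619 -0.34   0.003]
195 [ 0.569 -0.046  0.023] [ 0.577  0.276 -0.002] [ 0.571 -0.339 -0.004]
210 [ 0.525 -0.046 -0.002] [0.527 0.273 0.007] [ 0.521 -0.333  0.007]
225 [ 0.472 -0.044  0.047] [0.479 0.271 0.01 ] [ 0.473 -0.332  0.004]
240 [ 0.428 -0.045  0.003] [0.431 0.27  0.009] [ 0.42  -0.303  0.104]
255 [ 0.382 -0.044 -0.001] [0.385 0.269 0.006] [ 0.379 -0.327  0.001]
```

View pics/top0z.png

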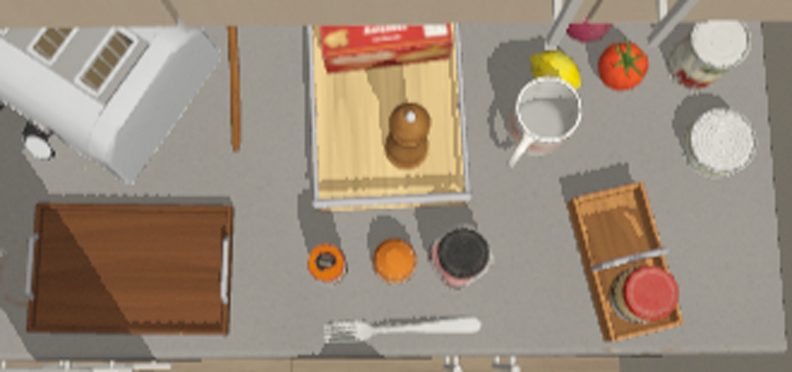

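View pics/scene0z.png

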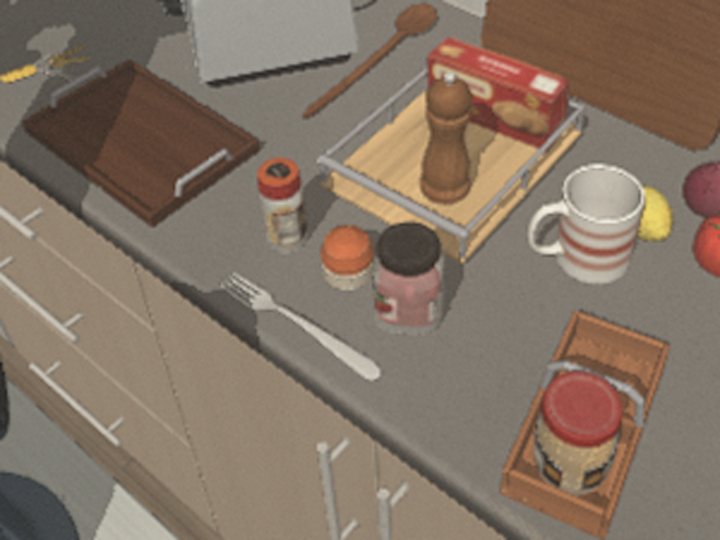

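Run:
```python
from h import *
pts={}
for n in("scene","top"):
    d=np.load(f"pics/{n}0d.npy");C=cal(n);W=cloud(n,d,C);ok=d>0
    # rail: z .045-.07, x .5-.58
    m=ok&(W[...,2]>.05)&(W[...,2]<.072)&(W[...,0]>.51)&(W[...,0]<.57)&(W[...,1]>-.15)&(W[...,1]<.13)
    q=W[m]; f=np.polyfit(q[:,1],q[:,0],1); r=q[:,0]-np.polyval(f,q[:,1]); g=abs(r)<.012; f=np.polyfit(q[g,1],q[g,0],1)
    print(n,'rail x=%.4f+%.4f y'%(f[1],f[0]),'y',q[g,1].min(),q[g,1].max(),'z',np.percentile(q[g,2],[5,50,95]).round(4))
    for nm,b,zr in [('caddy',(.3,.6,-.42,-.2),(.03,.05)),('stray',(.3,.6,.1,.43),(.005,.045))]:
        m=ok&(W[...,2]>zr[0])&(W[...,2]<zr[1])&(W[...,0]>b[0])&(W[...,0]<b[1])&(W[...,1]>b[2])&(W[...,1]<b[3])
        l,L,st,ce=cv2.connectedComponentsWithStats(cv2.dilate(m.astype('uint8'),np.ones((2,2))))
        i=1+st[1:,4].argmax(); q=W[(L==i)&m]
        print(n,nm,len(q),cv2.minAreaRect((q[:,:2]*1000).astype('float32')))
    m=ok&(W[...,2]>.03)&(W[...,0]>.56)&(W[...,0]<.66)&(W[...,1]>-.1)&(W[...,1]<.0)
    for z0,z1 in((.13,.16),(.16,.19),(.03,.08)):
        q=W[m&(W[...,2]>z0)&(W[...,2]<z1)];print(n,'mill',z0,len(q),q.mean(0).round(4), np.c_[q.min(0),q.max(0)].round(3).tolist() if len(q) else '', circ(q) if len(q)>10 else '')
    # mug
    m=ok&(W[...,2]>.03)&(W[...,2]<.14)&(W[...,0]>.52)&(W[...,0]<.75)&(W[...,1]>-.3)&(W[...,1]<-.13);q=W[m];print('mug',q.min(0).round(3),q.max(0).round(3))
```

```text
scene rail x=0.5328+-0.0367 y y -0.1274329261652618 0.07746142156194757 z [0.0529 0.0585 0.0615]
scene caddy 1013 ((455.7527770996094, -325.6882629394531), (191.65476989746094, 97.11785125732422), 13.246659278869629)
scene stray 2624 ((453.41717529296875, 308.7056579589844), (245.04429626464844, 172.93521118164062), 88.8500747680664)
scene mill 0.13 176 [ 0.5977 -0.0548  0.1453] [[0.586, 0.629], [-0.071, -0.023], [0.13, 0.16]] (np.float64(0.6117027116880596), np.float64(-0.044886521729756323), np.float64(0.02293604031042231))
scene mill 0.16 192 [ 0.6055 -0.0498  0.1695] [[0.588, 0.629], [-0.069, -0.025], [0.16, 0.186]] (np.float64(0.6076145833182053), np.float64(-0.048130359507394915), np.float64(0.01433247797902682))
scene mill 0.03 314 [ 0.5946 -0.0556  0.0553] [[0.581, 0.63], [-0.073, -0.019], [0.03, 0.08]] (np.float64(0.6088566091319831), np.float64(-0.04537078652891652), np.float64(0.02421575939696637))
mug [ 0.52  -0.299  0.03 ] [ 0.748 -0.172  0.102]
top rail x=0.5375+-0.0376 y y -0.12487715078959469 0.07776501726891441 z [0.0549 0.0598 0.0637]
top caddy 407 ((459.0189208984375, -325.27557373046875), (189.80987548828125, 98.3565444946289), 12.774577140808105)
top stray 3388 ((457.3980712890625, 309.1726989746094), (241.83978271484375, 170.4630126953125), 89.60331726074219)
top mill 0.13 43 [ 0.6007 -0.0395  0.1471] [[0.591, 0.639], [-0.069, -0.02], [0.132, 0.16]] (np.float64(0.6156617261430165), np.float64(-0.04413442365315445), np.float64(0.02386822492976284))
top mill 0.16 214 [ 0.6129 -0.0444  0.17  ] [[0.591, 0.638], [-0.066, -0.02], [0.16, 0.187]] (np.float64(0.6143336367155205), np.float64(-0.04462614857498892), np.float64(0.016689814528325214))
top mill 0.03 117 [ 0.5959 -0.0411  0.056 ] [[0.583, 0.624], [-0.072, -0.015], [0.03, 0.08]] (np.float64(0.6116018447522417), np.float64(-0.04317312530194656), np.float64(0.024763306091246783))
mug [ 0.52  -0.298  0.03 ] [ 0.741 -0.172  0.105]
```

```bash
cat >> h.py <<'E'
def go(x,y,z,az=0.,tilt=True):
    """row (cm,deg) to take the tool to TCP xyz, pointing down, jaw axis (tool y) at azimuth az"""
    o=robot.get_obs();R=Rn.from_quat(o['tool_rot']).as_matrix();p=o['position']
    ty=np.array([np.cos(az),np.sin(az),0]);tz=np.array([0,0,-1.]);T=np.c_[np.cross(ty,tz),ty,tz]
    print('row',(R.T@(np.array([x,y,z])-p)*100).round(2),np.degrees(Rn.from_matrix(R.T@T).as_rotvec()).round(2),'at',p.round(4),'t',round(o['time'],2),'F',o['ft_force'].round(1),'w',round(o['grip_width'],4))
E
python3 -c "
from h import *
go(.4535,.061,.20)"
```

```text
row [-41.05 -42.18   2.23] [-1.100e-01  5.000e-02  7.139e+01] at [0.1991 0.5918 0.2217] t 0.1 F [-0.5  0.  -0.1] w 0.0868
```

Call:
drive_tool --targets '[-3,-3,0,0,0,7,-6,-6,0,0,0,14,-9.5,-9.5,0,0,0,21,-13,-13,0,0,0,28,-16.5,-16.5,0.5,0,0,35,-20,-20,1,0,0,42,-23.5,-24,1,0,0,49,-27,-27.5,1.5,0,0,56,-30.5,-31,1.5,0,0,63,-34,-35,2,0,0,70,-37.5,-38.5,2,0,0,71.4,-41,-42.2,2.2,0,0,71.4]' --grip -1

```text
time: 1.1
position: [0.4158, 0.1403, 0.2038]
tool_rot: [0.708, 0.707, -0.0, -0.0]
ft_force: [1.1, 0.7, -0.9]
grip_width: 0.0871
```

Run:
```python
from h import *
go(.4535,.061,.20)
C=cal('wrist')
p,d=robot.camera('wrist');cv2.imwrite('pics/w1.png',p[:,:,::-1]);np.save('pics/w1d.npy',d);np.save('pics/w1C.npy',np.array(C,dtype=object),allow_pickle=True)
p,d=robot.camera('scene');cv2.imwrite('pics/s1.png',p[:,:,::-1])
```

```text
row [-7.92  3.78  0.38] [-0.02 -0.   -0.07] at [0.4158 0.1403 0.2038] t 1.1 F [ 1.1  0.7 -0.9] w 0.0871Traceback (most recent call last):
  File "<stdin>", line 4, in <module>
ValueError: could not broadcast input array from shape (3,3) into shape (3,)
```

View pics/w1.png

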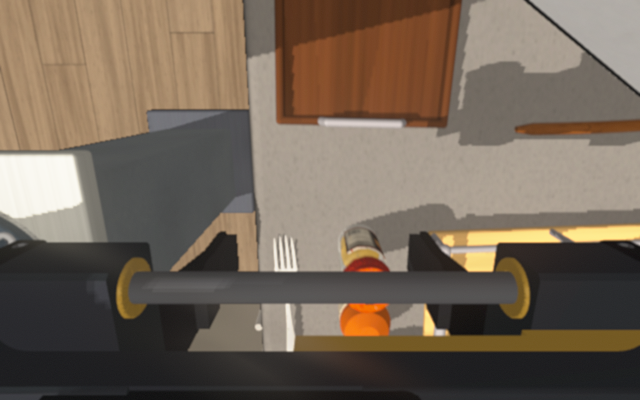

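The wrist view shows the fingers left and right at u≈150–520, so the gripper's wide side lies along the jaw axis. The near handle of the serving tray is at (362,123). I'll take a side-view check, then get the approach numbers.

Run:
```python
from h import *
go(.454,.060,.13)
d=None
C=cal('wrist');
p,d=robot.camera('wrist');W=cloud('wrist',d,C)
cv2.imwrite('pics/w2.png',p[:,:,::-1])
ok=d>0
m=ok&(W[...,2]>.004)&(W[...,2]<.045)&(W[...,1]>.13)&(W[...,0]>.33)&(W[...,0]<.56)
q=W[m];print('stray min/max',q.min(0),q.max(0))
q=W[ok&(W[...,2]>.028)&(W[...,2]<.045)&(W[...,1]>.13)&(W[...,0]>.36)&(W[...,0]<.56)];print('handle',q.mean(0),q.min(0),q.max(0))
m=ok&(abs(W[...,2]-.104)<.006)&(W[...,1]<.12)&(W[...,1]>.02);q=W[m];print('spice top',len(q),q.mean(0),q.min(0),q.max(0))
d=np.load("pics/top0d.npy");W=cloud('top',d);q=W[(W[...,2]>.026)&(W[...,2]<.045)&(W[...,0]>.36)&(W[...,0]<.55)&(W[...,1]>.13)&(W[...,1]<.47)];
for a in(q[q[:,1]<.3],q[q[:,1]>.3]): print('top handle',len(a),a.mean(0),a.min(0),a.max(0))
```

```text
row [-7.34  3.32  7.43] [ 0.25  0.27 -0.32] at [0.4209 0.1339 0.2038] t 1.15 F [ 2.5 -3.1 -0.5] w 0.0873
stray min/max [0.36936086 0.1898653  0.00427805] [0.54134368 0.29716352 0.03737154]
handle [0.45356423 0.19535902 0.03419125] [0.41407651 0.19087729 0.02841692] [0.49294393 0.19972966 0.03737154]
spice top 564 [0.4538991  0.07642265 0.10405257] [0.43444166 0.0679184  0.09801312] [0.47395764 0.08283477 0.10704413]
top handle 68 [0.45026584 0.19332128 0.03396099] [0.39871146 0.18968682 0.02695388] [0.49477595 0.19754839 0.04042095]
top handle 68 [0.46052979 0.44468604 0.03378062] [0.42263665 0.43861501 0.02664624] [0.5004713  0.45018503 0.04069098]
```

View pics/w2.png

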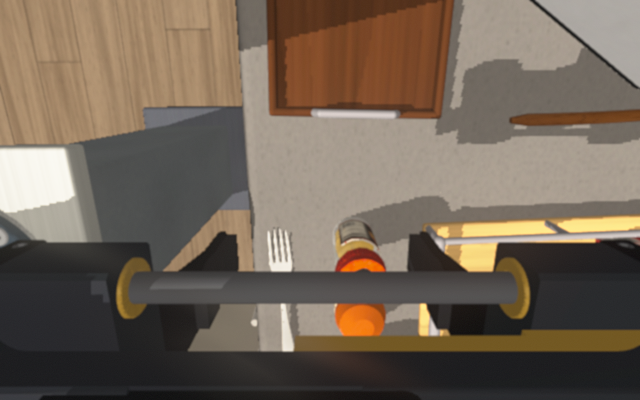

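The wrist view confirms the spice cap is at (360,275), centred between the fingers in x. Now I'll go above it and descend.

Call:
drive_tool --targets '[-2,1,1.5,0,0,0,-4,2,3.5,0,0,0,-6,2.8,5.5,0,0,0,-7.4,3.3,7.4,0,0,0,-7.4,3.3,7.4,0,0,0,-7.4,3.3,7.4,0,0,0]'

```text
time: 1.7
position: [0.4476, 0.0685, 0.1291]
tool_rot: [0.708, 0.707, -0.001, -0.002]
ft_force: [0.1, 0.1, -0.4]
grip_width: 0.0869
```

```bash
python3 -c "
from h import *
go(.454,.060,.056)
p,d=robot.camera('scene');cv2.imwrite('pics/s1.png',p[100:400,100:500,::-1])"
```

```text
row [-0.85  0.67  7.31] [-0.2  -0.04 -0.09] at [0.4476 0.0685 0.1291] t 1.7 F [ 0.1  0.1 -0.4] w 0.0869
```

View pics/s1.png

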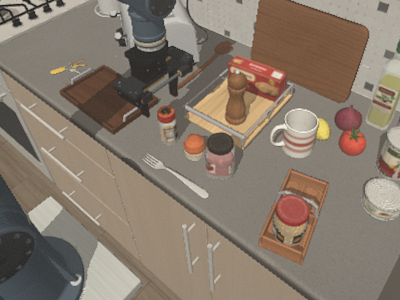

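```bash
python3 -c "
from h import *
C=cal('scene');o=robot.get_obs();print(o['position'],proj(C,o['position']),proj(C,[.454,.06,.106]),proj(C,o['position']+[.05,0,0]),proj(C,o['position']-[.05,0,0]),C[2])
p,d=robot.camera('scene');cv2.imwrite('pics/s2.png',cv2.resize(p[120:280,200:360,::-1],None,fx=3,fy=3))"
```

```text
[0.44792286 0.06894698 0.1298391 ] [259.69584571 203.30938443] [264.98750106 210.40044589] [273.62840219 192.81212173] [244.94212746 214.42533839] [-0.00989512 -0.50272764  0.79730808]
```

View pics/s2.png

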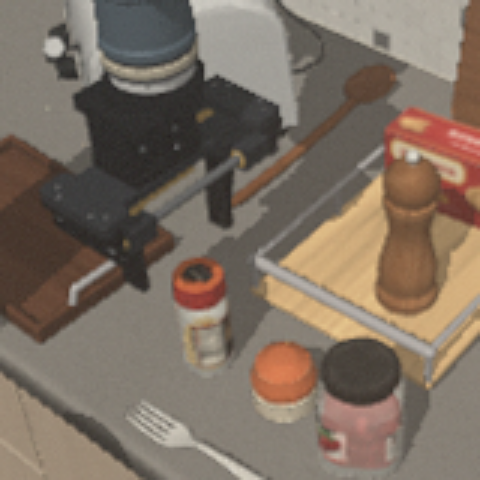

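Fingertips project at (245,214) and (274,193), matching the picture. I'll correct the small offset and descend.

Call:
drive_tool --targets '[-0.8,0.6,0,0,0,0,-0.8,0.6,0,0,0,0,-0.8,0.6,2,0,0,0,-0.8,0.6,4,0,0,0,-0.8,0.6,6,0,0,0,-0.8,0.6,7.3,0,0,0,-0.8,0.6,7.3,0,0,0,-0.8,0.6,7.3,0,0,0]'

```text
time: 2.47
position: [0.4548, 0.0605, 0.0571]
tool_rot: [0.707, 0.707, -0.0, -0.0]
ft_force: [-0.6, -0.0, 0.6]
grip_width: 0.0868
```

Call:
drive_tool --targets '[0,0,0,0,0,0,0,0,0,0,0,0,0,0,0,0,0,0,0,0,0,0,0,0,0,0,0,0,0,0,0,0,0,0,0,0,0,0,0,0,0,0,0,0,0,0,0,0]' --grip 0.1 --squeeze 12

```text
time: 3.13
position: [0.4546, 0.0602, 0.057]
tool_rot: [0.707, 0.707, -0.0, -0.0]
ft_force: [-0.5, 0.4, 1.4]
grip_width: 0.0443
```

Call:
drive_tool --targets '[0,0,0,0,0,0,0,0,0,0,0,0,0,0,-1,0,0,0,0,0,-3,0,0,0,0,0,-5,0,0,0,1,0,-6.5,0,0,0,3,0,-7,0,0,0,6,0,-7,0,0,0,9,0,-7,0,0,0,12,0,-7,0,0,0,15,0,-7,0,0,0,18,0,-7,0,0,0]' --grip 1 --squeeze 15

```text
time: 4.13
position: [0.454, 0.2415, 0.1266]
tool_rot: [0.707, 0.707, -0.0, -0.0]
ft_force: [0.4, -1.0, -1.9]
grip_width: 0.0443
```

Call:
drive_tool --targets '[3,0,0,0,0,0,6,0,0,0,0,0,9,0,0,0,0,0,12,0,0,0,0,0,14.5,0,0,0,0,0,15.7,0,0,0,0,0,15.7,0,0,0,0,0,15.7,0,2,0,0,0,15.7,0,4,0,0,0,15.7,0,5.5,0,0,0,15.7,0,5.5,0,0,0,15.7,0,5.5,0,0,0]'

```text
time: 5.13
position: [0.4539, 0.3952, 0.071]
tool_rot: [0.708, 0.707, -0.002, -0.0]
ft_force: [-0.2, -0.1, -1.1]
grip_width: 0.0443
```

Run:
```python
from h import *
go(.4546,.397,.065)
p,d=robot.camera('scene');cv2.imwrite('pics/s3.png',cv2.resize(p[120:280,140:340,::-1],None,fx=3,fy=3))
```

```text
row [0.18 0.07 0.6 ] [-0.18  0.13 -0.08] at [0.4539 0.3952 0.071 ] t 5.13 F [-0.2 -0.1 -1.1] w 0.0443
```

View pics/s3.png

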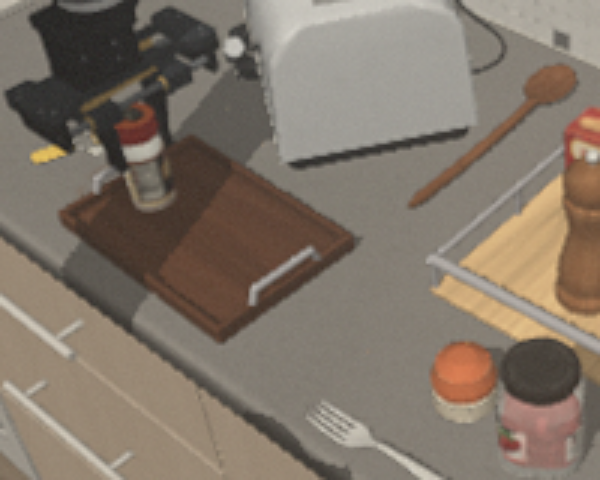

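The spice jar is over the serving tray at (150,175), upright and inside the rim. I'll lower and release it.

Call:
drive_tool --targets '[0.1,0,0.3,0,0,0,0.1,0,0.5,0,0,0,0.1,0,0.6,0,0,0,0.1,0,0.6,0,0,0,0.1,0,0.6,0,0,0]'

```text
time: 5.6
position: [0.4548, 0.3983, 0.0662]
tool_rot: [0.707, 0.707, 0.0, 0.0]
ft_force: [0.0, 0.4, -1.4]
grip_width: 0.0442
```

Call:
drive_tool --targets '[0,0,0,0,0,0,0,0,0,0,0,0,0,0,0,0,0,0,0,0,0,0,0,0,0,0,0,0,0,0,0,0,-1.5,0,0,0,0,0,-4,0,0,0,0,0,-7,0,0,0,-4,0,-8,0,0,0,-8,0,-8,0,0,0,-12,0,-8,0,0,0,-16,0,-8,0,0,0]' --grip -0.6

```text
time: 6.6
position: [0.4545, 0.237, 0.1466]
tool_rot: [0.707, 0.708, 0.001, 0.0]
ft_force: [0.6, -0.5, 0.2]
grip_width: 0.0697
```

Call:
drive_tool --targets '[-4,0,0,0,0,0,-8,0,0,0,0,0,-12,0,0,0,0,0,-16,0,0,0,0,0,-20,0.3,0,0,0,0,-24,0.6,0,0,0,0,-28,0.8,0,0,0,0,-32,0.9,0,0,0,0,-34.7,0.9,0,0,0,0,-34.7,0.9,0,0,0,0,-34.7,0.9,0,0,0,0]' --grip -1

```text
time: 7.52
position: [0.4637, -0.1103, 0.146]
tool_rot: [0.708, 0.706, 0.0, 0.0]
ft_force: [0.7, 0.8, 0.1]
grip_width: 0.087
```

Run:
```python
from h import *
go(.463,-.110,.052)
p,d=robot.camera('scene');cv2.imwrite('pics/s4.png',cv2.resize(p[120:300,140:400,::-1],None,fx=3,fy=3))
p,d=robot.camera('top');W=cloud('top',d)
m=(abs(W[...,2]-.11)<.012)&(W[...,0]>.38)&(W[...,0]<.53)&(W[...,1]>.33)&(W[...,1]<.45);q=W[m];print('spice',len(q),q.mean(0),np.ptp(q,0))
```

```text
row [ 0.03 -0.08  9.4 ] [ 0.03 -0.   -0.22] at [ 0.4637 -0.1103  0.146 ] t 7.52 F [0.7 0.8 0.1] w 0.087
spice 209 [0.4545749  0.39442924 0.11210793] [0.04325135 0.04410744 0.02017244]
```

View pics/s4.png

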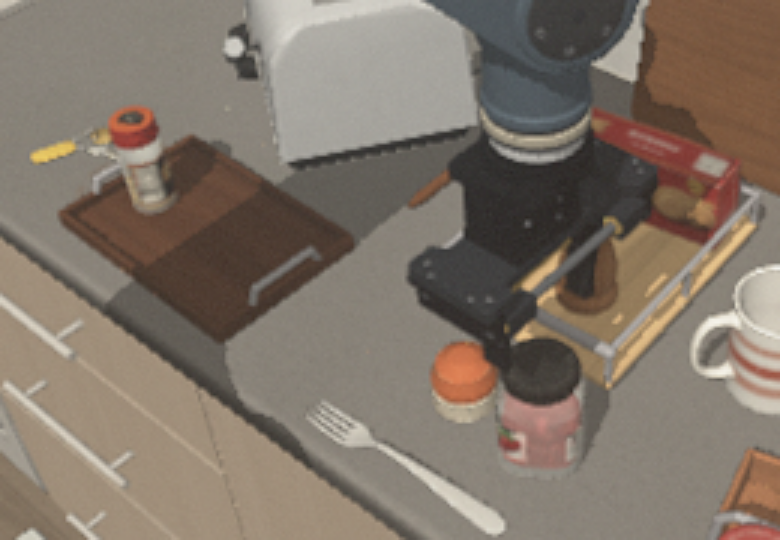

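The spice jar stands upright at (150,160) on the tray, and the gripper is over the jam. Descend now.

Call:
drive_tool --targets '[0,0,2,0,0,0,0,0,4,0,0,0,0,0,6,0,0,0,0,0,8,0,0,0,0,0,9.8,0,0,0,0,0,9.8,0,0,0,0,0,9.8,0,0,0]'

```text
time: 8.2
position: [0.4628, -0.1069, 0.0475]
tool_rot: [0.706, 0.708, -0.0, -0.001]
ft_force: [-0.6, -0.1, 0.4]
grip_width: 0.0867
```

Call:
drive_tool --targets '[0,0,0,0,0,0,0,0,0,0,0,0,0,0,0,0,0,0,0,0,0,0,0,0,0,0,0,0,0,0,0,0,0,0,0,0]' --grip 1 --squeeze 20

```text
time: 8.7
position: [0.4644, -0.1087, 0.049]
tool_rot: [0.707, 0.707, 0.001, 0.001]
ft_force: [1.8, 3.4, 6.2]
grip_width: 0.0789
```

Call:
drive_tool --targets '[0,0,0,0,0,0,0,0,0,0,0,0,0,0,0,0,0,0]'

```text
time: 8.95
position: [0.4644, -0.1087, 0.049]
tool_rot: [0.707, 0.707, 0.001, 0.001]
ft_force: [1.4, 3.7, 6.2]
grip_width: 0.0787
```

Run:
```python
from h import *
go(.463,-.110,.048)
p,d=robot.camera('wrist');cv2.imwrite('pics/w5.png',p[:,:,::-1])
p,d=robot.camera('scene');cv2.imwrite('pics/s5.png',cv2.resize(p[160:300,240:400,::-1],None,fx=4,fy=4))
```

```text
row [-0.13 -0.14  0.1 ] [ 0.13  0.02 -0.03] at [ 0.4644 -0.1087  0.049 ] t 8.95 F [1.4 3.7 6.2] w 0.0787
```

View pics/s5.png

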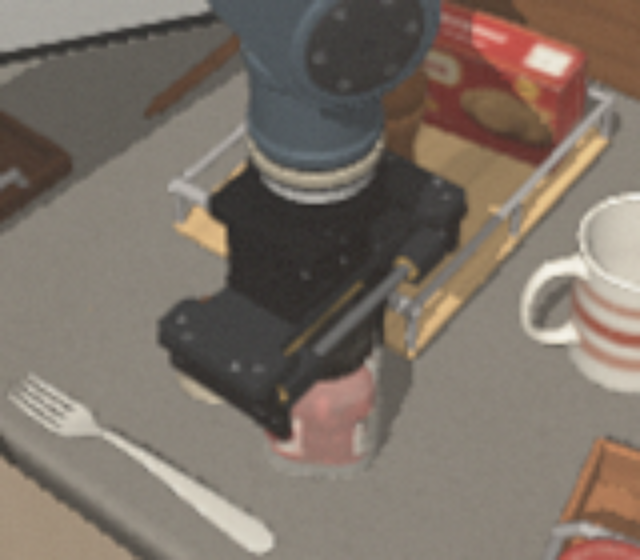

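View pics/w5.png

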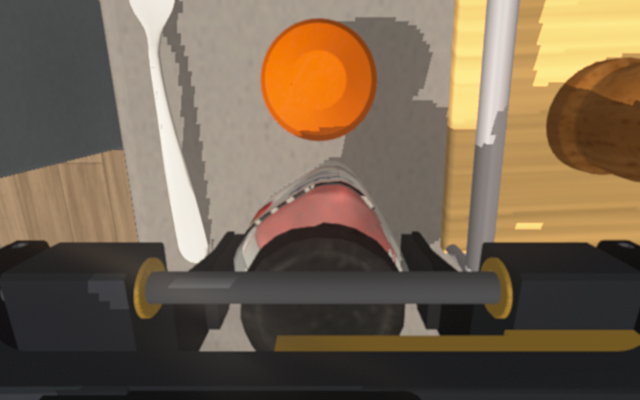

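The jaws stopped at 78.7 mm instead of 70, with 6 N upward force. In the wrist view the lid is at (322,290) but the jar's foot apex is at (335,165). I'll check for tilt with depth.

Run:
```python
from h import *
C=cal('wrist');p,d=robot.camera('wrist');W=cloud('wrist',d,C)
hsv=cv2.cvtColor(p,cv2.COLOR_RGB2HSV)
for v in range(150,352,10):
    print(v,[ (u,tuple((W[v,u]*1000).round().astype(int))) for u in (215,240,260,290,322,350,380,400,420) if d[v,u]>0 and abs(W[v,u,1]+.1)<.1])
cv2.imwrite('pics/w6.png',cv2.resize(p[130:380,150:500,::-1],None,fx=2.2,fy=2.2,interpolation=2))
```

```text
150 [(215, (np.int64(399), np.int64(-63), np.int64(0))), (240, (np.int64(414), np.int64(-63), np.int64(-1))), (260, (np.int64(426), np.int64(-63), np.int64(-2))), (290, (np.int64(445), np.int64(-63), np.int64(-2))), (322, (np.int64(464), np.int64(-63), np.int64(0))), (350, (np.int64(482), np.int64(-63), np.int64(0))), (380, (np.int64(500), np.int64(-63), np.int64(-1))), (400, (np.int64(512), np.int64(-63), np.int64(-1))), (420, (np.int64(525), np.int64(-63), np.int64(-1)))]
160 [(215, (np.int64(398), np.int64(-69), np.int64(-1))), (240, (np.int64(414), np.int64(-69), np.int64(1))), (260, (np.int64(426), np.int64(-69), np.int64(0))), (290, (np.int64(445), np.int64(-69), np.int64(0))), (322, (np.int64(464), np.int64(-69), np.int64(-1))), (350, (np.int64(482), np.int64(-69), np.int64(0))), (380, (np.int64(500), np.int64(-69), np.int64(-1))), (400, (np.int64(513), np.int64(-69), np.int64(-2))), (420, (np.int64(525), np.int64(-69), np.int64(-1)))]
170 [(215, (np.int64(398), np.int64(-75), np.int64(-1))), (240, (np.int64(414), np.int64(-75), np.int64(1))), (260, (np.int64(426), np.int64(-7
[... 8140 characters left out ...]
np.int64(457), np.int64(-84), np.int64(146))), (322, (np.int64(464), np.int64(-84), np.int64(146))), (350, (np.int64(471), np.int64(-84), np.int64(146))), (380, (np.int64(477), np.int64(-84), np.int64(145))), (400, (np.int64(482), np.int64(-84), np.int64(145))), (420, (np.int64(486), np.int64(-84), np.int64(146)))]
350 [(260, (np.int64(441), np.int64(-125), np.int64(100))), (290, (np.int64(458), np.int64(-84), np.int64(149))), (322, (np.int64(464), np.int64(-83), np.int64(149))), (350, (np.int64(470), np.int64(-85), np.int64(147))), (380, (np.int64(477), np.int64(-84), np.int64(149))), (400, (np.int64(481), np.int64(-84), np.int64(149))), (420, (np.int64(486), np.int64(-85), np.int64(147)))]
```

View pics/w6.png

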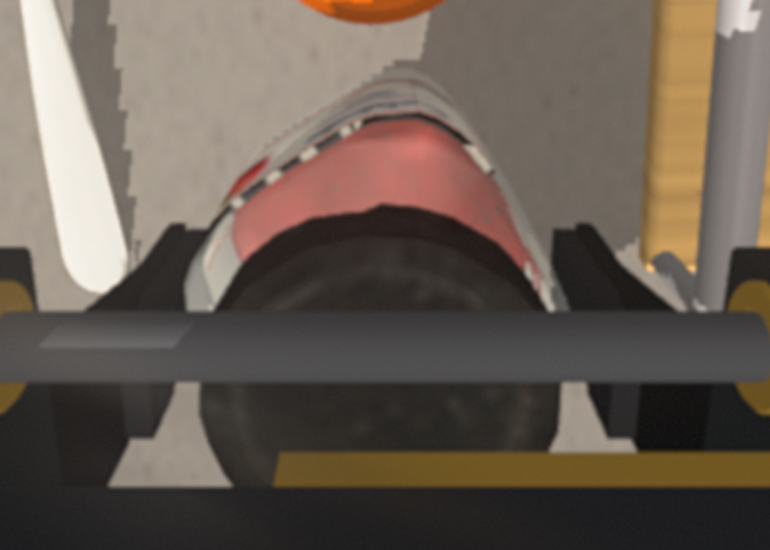

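Run:
```python
from h import *
C=cal('wrist');p,d=robot.camera('wrist');W1=cloud('wrist',d,C)
Ws=[('wrist',W1)]+[(n,cloud(n,np.load(f'pics/{n}0d.npy'))) for n in('scene','top')]
for n,W in Ws:
  for z0,z1 in((.01,.03),(.03,.05),(.05,.07),(.07,.085),(.09,.103)):
    q=W[(W[...,2]>z0)&(W[...,2]<z1)&(np.hypot(W[...,0]-.464,W[...,1]+.109)<.045)]
    r=np.hypot(q[:,0]-.464,q[:,1]+.109);a=np.degrees(np.arctan2(q[:,1]+.109,q[:,0]-.464))%360
    print(n,z0,[(b,int(1000*r[(a>=b)&(a<b+15)].max())) for b in range(0,360,15) if ((a>=b)&(a<b+15)).sum()>2])
```

```text
wrist 0.01 [(0, 37), (15, 37), (30, 35), (45, 39), (60, 41), (75, 41), (90, 40), (105, 37), (120, 35), (135, 38), (150, 39)]
wrist 0.03 [(0, 44), (15, 36), (30, 35), (45, 39), (60, 41), (75, 41), (90, 40), (105, 37), (120, 35), (135, 38), (150, 42), (165, 44)]
wrist 0.05 [(0, 44), (15, 43), (30, 35), (45, 39), (60, 41), (75, 41), (90, 40), (105, 36), (120, 35), (135, 38), (150, 43), (165, 44)]
wrist 0.07 [(0, 44), (15, 44), (30, 35), (45, 38), (60, 40), (75, 40), (90, 39), (105, 35), (120, 34), (135, 37), (150, 44), (165, 44), (180, 40), (345, 41)]
wrist 0.09 [(0, 44), (15, 32), (30, 32), (45, 32), (60, 32), (75, 32), (90, 32), (105, 32), (120, 31), (135, 31), (150, 31), (165, 44), (180, 44), (195, 30), (210, 29), (225, 13), (240, 11), (255, 10), (270, 10), (285, 11), (300, 13), (315, 19), (330, 30), (345, 44)]
scene 0.01 [(150, 40), (165, 43), (180, 43), (195, 39), (210, 39), (225, 40), (240, 43), (255, 42), (270, 39)]
scene 0.03 [(150, 41), (165, 44), (180, 41), (195, 39), (210, 39), (225, 40), (240, 43), (255, 43), (270, 40), (285, 36)]
scene 0.05 [(150, 40), (165, 42), (180, 43),
[... 365 characters left out ...]
3), (165, 33), (180, 33), (195, 35), (210, 34), (225, 35), (240, 34), (255, 33), (270, 32), (285, 31), (300, 29), (315, 29), (330, 29), (345, 28)]
top 0.01 []
top 0.03 [(75, 40), (135, 37)]
top 0.05 [(105, 34), (150, 38), (165, 39)]
top 0.07 [(0, 38), (45, 35), (60, 37), (75, 39), (90, 36), (105, 34), (120, 33), (135, 35), (150, 37), (165, 38), (180, 37), (195, 32), (210, 33), (225, 35), (240, 37), (255, 40), (330, 39), (345, 38)]
top 0.09 [(0, 31), (15, 31), (30, 31), (45, 31), (60, 31), (75, 31), (90, 30), (105, 29), (120, 29), (135, 30), (150, 29), (165, 30), (180, 30), (195, 30), (210, 30), (225, 30), (240, 30), (255, 31), (270, 31), (285, 31), (300, 31), (315, 32), (330, 31), (345, 31)]
```

The lid lies flat at z≈0.10, so the jar isn't tilted. Its body is square with rounded corners: flats at about 30° and 120° are 35 mm out, corners 40 mm. I closed on the corners. I'll open, rise, turn the jaws to about 31° and grasp the flats.

Call:
drive_tool --targets '[0,0,0,0,0,0,0,0,0,0,0,0,0,0,0,0,0,0,0,0,-2,0,0,0,0,0,-4.5,0,0,0,0,0,-7,0,0,0,0,0,-7,0,0,-7,0,0,-7,0,0,-14,0,0,-7,0,0,-21,0,0,-7,0,0,-28,0,0,-7,0,0,-31,0,0,-7,0,0,-31]' --grip -1

```text
time: 10.15
position: [0.4633, -0.109, 0.1178]
tool_rot: [0.492, 0.87, -0.0, -0.0]
ft_force: [0.2, -0.6, 0.9]
grip_width: 0.0869
```

Run:
```python
from h import *
go(.464,-.109,.048,np.radians(31))
p,d=robot.camera('top');W=cloud('top',d)
C=cal('wrist');p,d=robot.camera('wrist');W=cloud('wrist',d,C)
cv2.imwrite('pics/w7.png',p[:,:,::-1])
q=W[(abs(W[...,2]-.1)<.006)&(np.hypot(W[...,0]-.464,W[...,1]+.109)<.06)];print(len(q),q.min(0),q.max(0))
```

```text
row [-0.05  0.07  6.98] [-0.03 -0.02  0.03] at [ 0.4633 -0.109   0.1178] t 10.15 F [ 0.2 -0.6  0.9] w 0.0869
8031 [ 0.43302386 -0.13658824  0.09402666] [ 0.49448798 -0.07688661  0.10252182]
```

View pics/w7.png

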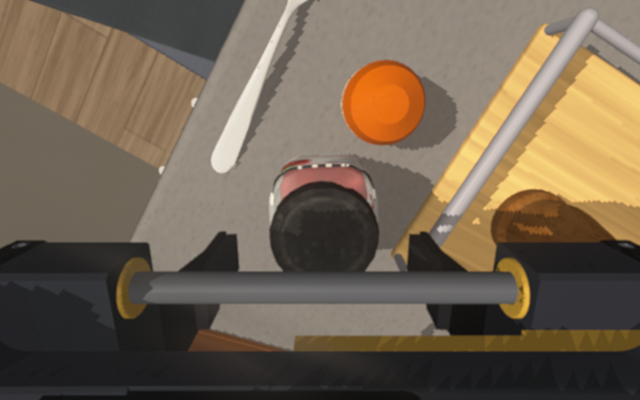

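The jar at (324,230) now shows its flats facing the fingers. Descend and grasp.

Call:
drive_tool --targets '[0,0,2,0,0,0,0,0,4,0,0,0,0,0,6,0,0,0,0,0,7,0,0,0,0,0,7,0,0,0,0,0,7,0,0,0]'

```text
time: 10.75
position: [0.4633, -0.1087, 0.0477]
tool_rot: [0.493, 0.87, -0.0, -0.001]
ft_force: [0.5, -1.3, 0.0]
grip_width: 0.0869
```

Call:
drive_tool --targets '[0,0,0,0,0,0,0,0,0,0,0,0,0,0,0,0,0,0,0,0,0,0,0,0,0,0,0,0,0,0,0,0,0,0,0,0]' --grip 1 --squeeze 22

```text
time: 11.25
position: [0.4641, -0.109, 0.0487]
tool_rot: [0.492, 0.87, 0.0, 0.001]
ft_force: [-0.0, 0.0, 6.3]
grip_width: 0.0676
```

Run:
```python
from h import *
go(.457,.243,.057,np.radians(31))
```

```text
row [30.54 17.52 -0.86] [0.05 0.08 0.  ] at [ 0.4641 -0.109   0.0487] t 11.25 F [-0.   0.   6.3] w 0.0676
```

Call:
drive_tool --targets '[0,0,-1.5,0,0,0,0,0,-4,0,0,0,0,0,-6.5,0,0,0,0,0,-9,0,0,0,1.7,1,-9.5,0,0,0,4.3,2.5,-9.5,0,0,0,7,4,-9.5,0,0,0,9.6,5.5,-9.5,0,0,0,12.2,7,-9.5,0,0,0,14.8,8.5,-9.5,0,0,0,17.4,10,-9.5,0,0,0,20,11.5,-9.5,0,0,0]'

```text
time: 12.25
position: [0.4579, 0.1233, 0.1423]
tool_rot: [0.493, 0.87, -0.001, -0.001]
ft_force: [-0.3, 0.2, -3.7]
grip_width: 0.0676
```

Call:
drive_tool --targets '[2.6,1.5,0,0,0,0,5.2,3,0,0,0,0,7.8,4.5,0,0,0,0,9.8,5.5,0,0,0,0,10.5,6,0,0,0,0,10.5,6,2,0,0,0,10.5,6,4,0,0,0,10.5,6,6,0,0,0,10.5,6,7.5,0,0,0,10.5,6,8,0,0,0,10.5,6,8,0,0,0]'

```text
time: 13.17
position: [0.4552, 0.2419, 0.0614]
tool_rot: [0.493, 0.87, -0.002, -0.002]
ft_force: [0.5, 0.3, -3.7]
grip_width: 0.0677
```

Run:
```python
from h import *
go(.457,.243,.057,np.radians(31))
p,d=robot.camera('scene');cv2.imwrite('pics/s8.png',cv2.resize(p[120:300,140:400,::-1],None,fx=3,fy=3))
```

```text
row [0.   0.21 0.44] [-0.25 -0.06 -0.04] at [0.4552 0.2419 0.0614] t 13.17 F [ 0.5  0.3 -3.7] w 0.0677
```

View pics/s8.png

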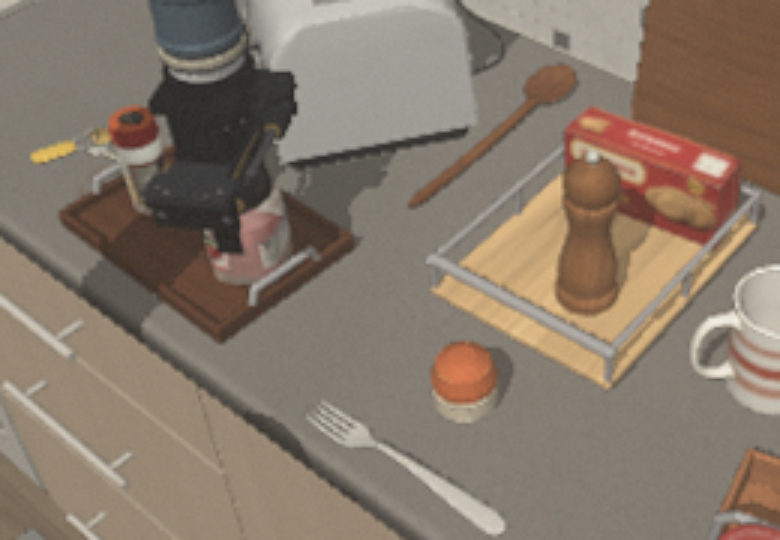

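The jam jar is over the tray at (245,245), inside the rim and upright. Lower and release it.

Call:
drive_tool --targets '[0,0.1,0.2,0,0,0,0,0.1,0.4,0,0,0,0,0.1,0.4,0,0,0,0,0.1,0.4,0,0,0]'

```text
time: 13.55
position: [0.4578, 0.2434, 0.0595]
tool_rot: [0.493, 0.87, 0.0, 0.0]
ft_force: [0.0, 0.6, -4.5]
grip_width: 0.0677
```

Run:
```python
from h import *
go(.457,.243,.057,np.radians(31))
```

```text
row [ 0.01 -0.09  0.25] [ 0.06  0.02 -0.01] at [0.4578 0.2434 0.0595] t 13.55 F [ 0.   0.6 -4.5] w 0.0677
```

Call:
drive_tool --targets '[0,0,0.1,0,0,0,0,0,0.2,0,0,0,0,0,0.3,0,0,0,0,0,0.3,0,0,0,0,0,0.3,0,0,0]'

```text
time: 13.97
position: [0.4576, 0.2434, 0.0567]
tool_rot: [0.492, 0.87, 0.0, 0.0]
ft_force: [-2.3, -0.4, 4.6]
grip_width: 0.0673
```

Call:
drive_tool --targets '[0,0,0,0,0,0,0,0,0,0,0,0,0,0,0,0,0,0,0,0,-1,0,0,0,0,0,-3.5,0,0,0,0,0,-6.5,0,0,0,-2,-1.2,-7.5,0,0,7,-5.5,-3.2,-7.5,0,0,14,-9,-5.2,-7.5,0,0,21,-12.5,-7.2,-7.5,0,0,28,-16,-9.3,-7.5,0,0,31,-19.5,-11.4,-7.5,0,0,31]' --grip -1

```text
time: 14.97
position: [0.4602, 0.0157, 0.1317]
tool_rot: [0.708, 0.707, 0.0, 0.001]
ft_force: [0.5, -0.5, -0.1]
grip_width: 0.087
```

Run:
```python
from h import *
go(.4615,-.0263,.09)
```

```text
row [-4.2   0.13  4.17] [ 0.08  0.02 -0.08] at [0.4602 0.0157 0.1317] t 14.97 F [ 0.5 -0.5 -0.1] w 0.087
```

Call:
drive_tool --targets '[-2.5,0.1,1,0,0,0,-4.2,0.1,3,0,0,0,-4.2,0.1,3,0,0,0,-4.2,0.1,3,0,0,0]'

```text
time: 15.3
position: [0.4606, -0.0252, 0.1008]
tool_rot: [0.708, 0.706, -0.0, -0.001]
ft_force: [-0.1, 0.1, 0.0]
grip_width: 0.087
```

Run:
```python
from h import *
go(.4615,-.0263,.02)
C=cal('wrist');p,d=robot.camera('wrist');W=cloud('wrist',d,C)
cv2.imwrite('pics/w9.png',p[:,:,::-1])
for z0,z1 in((.005,.02),(.02,.035),(.035,.05),(.05,.06)):
    q=W[(W[...,2]>z0)&(W[...,2]<z1)&(np.hypot(W[...,0]-.4615,W[...,1]+.0263)<.04)];print(z0,len(q),q.min(0),q.max(0),circ(q) if len(q)>9 else '')
p,d=robot.camera('scene');cv2.imwrite('pics/s9.png',cv2.resize(p[120:300,140:400,::-1],None,fx=3,fy=3))
```

```text
row [-0.12  0.11  8.08] [-0.11 -0.05 -0.17] at [ 0.4606 -0.0252  0.1008] t 15.3 F [-0.1  0.1  0. ] w 0.087
0.005 227 [ 0.43624439 -0.0127246   0.0050283 ] [0.48876062 0.00443052 0.0199674 ] (np.float64(0.46262518824289844), np.float64(-0.024662014260552062), np.float64(0.028946017952136926))
0.02 458 [ 0.43426072 -0.03853548  0.02003603] [0.49100124 0.0044322  0.034976  ] (np.float64(0.46263842036953434), np.float64(-0.024572116790387843), np.float64(0.028313519364817415))
0.035 2183 [ 0.43462627 -0.04892802  0.03500121] [0.4901492  0.00375199 0.04999791] (np.float64(0.46260849865105946), np.float64(-0.023119349202841644), np.float64(0.023229797386767042))
0.05 2711 [ 0.44203673 -0.04560334  0.05000175] [ 0.48307883 -0.00290208  0.05801995] (np.float64(0.46261836547418833), np.float64(-0.02407397774493522), np.float64(0.0138343595539843))
```

View pics/w9.png

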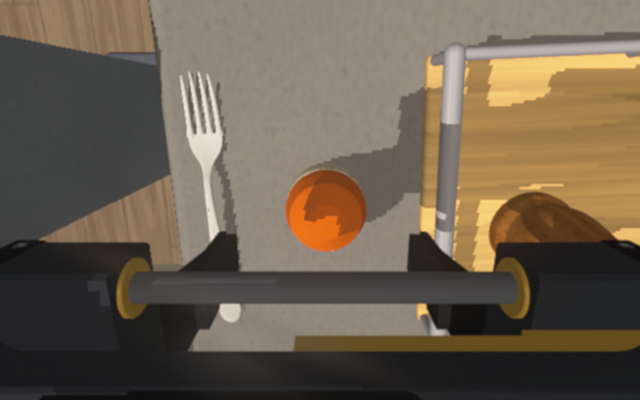

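View pics/s9.png

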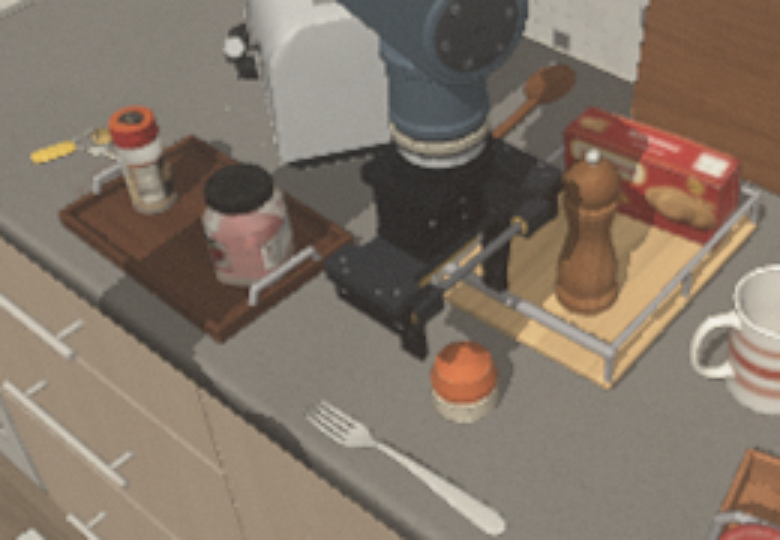

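Both jars stand upright on the tray, at (150,160) and (248,230). The timer is at (326,210), and the fork handle passes close to the left finger. I'll locate the fork before lowering.

Run:
```python
from h import *
C=cal('wrist');p,d=robot.camera('wrist');W=cloud('wrist',d,C)
for v in(140,180,200,220,235):
    print(v,[(u,(W[v,u]*1000).round().astype(int).tolist()) for u in range(198,236,5)])
for v,u in((310,222),(310,238),(318,230),(200,425),(150,425)): print(ray(C,u,v,.003).round(4))
```

```text
140 [(198, [368, 22, 2]), (203, [371, 22, 2]), (208, [375, 22, 1]), (213, [379, 22, 2]), (218, [382, 22, 1]), (223, [386, 22, -1]), (228, [461, 52, 263]), (233, [393, 22, -2])]
180 [(198, [363, -9, -1]), (203, [372, -6, 12]), (208, [375, -7, 11]), (213, [375, -9, -1]), (218, [379, -9, -1]), (223, [383, -9, -1]), (228, [387, -9, -1]), (233, [391, -9, 0])]
200 [(198, [362, -26, 0]), (203, [365, -26, -2]), (208, [375, -21, 14]), (213, [374, -26, -1]), (218, [378, -26, -2]), (223, [382, -25, 0]), (228, [386, -25, 0]), (233, [390, -26, -1])]
220 [(198, [360, -43, -1]), (203, [365, -42, 0]), (208, [373, -38, 11]), (213, [377, -38, 12]), (218, [377, -42, 0]), (223, [381, -42, 0]), (228, [384, -43, -1]), (233, [389, -42, 0])]
235 [(198, [359, -56, 0]), (203, [363, -56, -1]), (208, [367, -56, -1]), (213, [375, -51, 10]), (218, [410, -12, 106]), (223, [413, -12, 107]), (228, [414, -13, 103]), (233, [417, -13, 104])]
[ 0.3743 -0.1239  0.003 ]
[ 0.3882 -0.1239  0.003 ]
[ 0.3807 -0.1319  0.003 ]
[ 0.5419 -0.0245  0.003 ]
[0.5386 0.0149 0.003 ]
```

Call:
drive_tool --targets '[0,0.2,2,0,0,0,0,0.2,4,0,0,0,0,0.2,6,0,0,0,0,0.2,8,0,0,0,0,0.2,8.5,0,0,0,0,0.2,8.5,0,0,0,0,0.2,8.5,0,0,0]' --grip -0.7

```text
time: 16.03
position: [0.4634, -0.0239, 0.0165]
tool_rot: [0.707, 0.708, 0.0, 0.0]
ft_force: [0.1, -0.5, 0.3]
grip_width: 0.074
```

Call:
drive_tool --targets '[0,0,0,0,0,0,0,0,0,0,0,0,0,0,0,0,0,0,0,0,0,0,0,0,0,0,0,0,0,0,0,0,0,0,0,0]' --grip 1 --squeeze 12

```text
time: 16.53
position: [0.4634, -0.0246, 0.0167]
tool_rot: [0.707, 0.707, 0.0, 0.0]
ft_force: [0.2, 0.5, 6.2]
grip_width: 0.0561
```

Run:
```python
from h import *
go(.458,.325,.024)
```

```text
row [34.96 -0.54 -0.74] [ 0.06  0.01 -0.01] at [ 0.4634 -0.0246  0.0167] t 16.53 F [0.2 0.5 6.2] w 0.0561
```

Call:
drive_tool --targets '[0,0,-1.5,0,0,0,0,0,-4,0,0,0,0,0,-7,0,0,0,1,0,-10,0,0,0,3,0,-12.5,0,0,0,6,0,-13.5,0,0,0,9,0,-13.5,0,0,0,12,0,-13.5,0,0,0,15,0,-13.5,0,0,0,18,0,-13.5,0,0,0,21,0,-13.5,0,0,0,24,0,-13.5,0,0,0]'

```text
time: 17.53
position: [0.4625, 0.2167, 0.1509]
tool_rot: [0.707, 0.707, -0.0, -0.0]
ft_force: [0.3, 0.7, -0.9]
grip_width: 0.0564
```

Call:
drive_tool --targets '[3,-0.2,0,0,0,0,6,-0.4,0,0,0,0,9,-0.5,0,0,0,0,11,-0.5,0,0,0,0,11.1,-0.5,0,0,0,0,11.1,-0.5,0,0,0,0,11.1,-0.5,2.5,0,0,0,11.1,-0.5,5,0,0,0,11.1,-0.5,7,0,0,0,11.1,-0.5,7,0,0,0]'

```text
time: 18.37
position: [0.4551, 0.3235, 0.0773]
tool_rot: [0.708, 0.707, -0.005, -0.002]
ft_force: [-0.7, -0.1, -1.5]
grip_width: 0.0562
```

Run:
```python
from h import *
go(.458,.326,.024)
p,d=robot.camera('scene');cv2.imwrite('pics/s10.png',cv2.resize(p[100:280,120:380,::-1],None,fx=3,fy=3))
```

```text
row [0.28 0.33 5.33] [-0.49  0.25 -0.1 ] at [0.4551 0.3235 0.0773] t 18.37 F [-0.7 -0.1 -1.5] w 0.0562
```

View pics/s10.png

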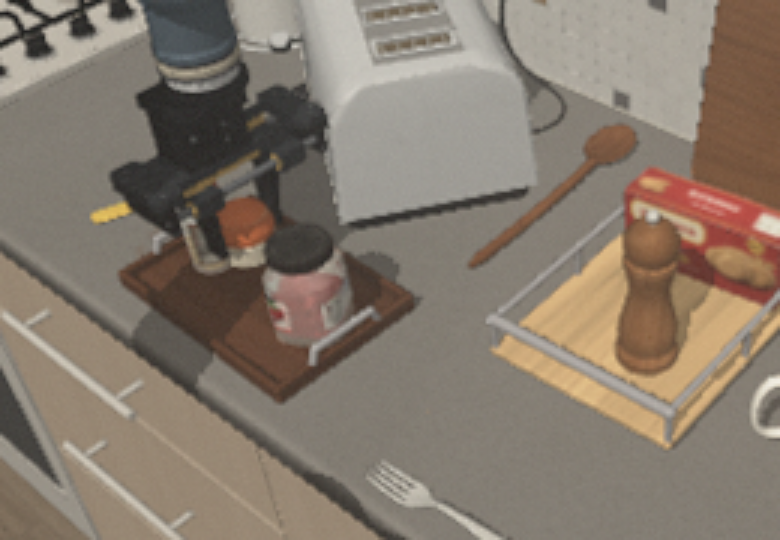

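Call:
drive_tool --targets '[0,0,0,0,0,0,0,0,1.5,0,0,0,0,0,3,0,0,0,0,0,4.5,0,0,0,0,0,5.2,0,0,0,0,0,5.2,0,0,0,0,0,5.2,0,0,0,0,0,5.2,0,0,0]'

```text
time: 19.08
position: [0.4591, 0.3267, 0.0302]
tool_rot: [0.707, 0.707, 0.001, 0.0]
ft_force: [0.3, -0.1, -1.0]
grip_width: 0.0561
```

Run:
```python
from h import *
go(.458,.326,.024)
```

```text
row [-0.07 -0.11  0.62] [ 0.12 -0.05 -0.02] at [0.4591 0.3267 0.0302] t 19.08 F [ 0.3 -0.1 -1. ] w 0.0561
```

Call:
drive_tool --targets '[0,0,0.2,0,0,0,0,0,0.4,0,0,0,0,0,0.5,0,0,0,0,0,0.6,0,0,0,0,0,0.6,0,0,0,0,0,0.6,0,0,0]'

```text
time: 19.58
position: [0.4586, 0.3266, 0.0247]
tool_rot: [0.707, 0.707, 0.001, 0.0]
ft_force: [-1.0, -2.0, 10.2]
grip_width: 0.056
```

Call:
drive_tool --targets '[0,0,0,0,0,0,0,0,0,0,0,0,0,0,0,0,0,0,0,0,0,0,0,0,0,0,-2,0,0,0,0,0,-5,0,0,0,0,0,-8,0,0,0,0,0,-11,0,0,0,0,0,-13,0,0,0,-3,1,-13,0,0,0,-6.5,2,-13,0,0,0,-10,3,-13,0,0,0]' --grip -0.8

```text
time: 20.58
position: [0.4884, 0.2261, 0.1535]
tool_rot: [0.706, 0.708, 0.001, 0.0]
ft_force: [0.8, -0.2, -0.2]
grip_width: 0.0784
```

Call:
drive_tool --targets '[-3.5,1,0,0,0,0,-7,2,0,0,0,0,-10.5,3,0,0,0,0,-14,4,0,0,0,0,-17,4.5,0,0,0,0,-18.2,4.5,1,0,0,-2,-18.2,4.5,3,0,0,-2,-18.2,4.5,3,0,0,-2,-18.2,4.5,3,0,0,-2]' --grip -0.4

```text
time: 21.33
position: [0.532, 0.0444, 0.122]
tool_rot: [0.695, 0.719, -0.001, -0.001]
ft_force: [0.2, 0.8, 0.9]
grip_width: 0.061
```

Run:
```python
from h import *
go(.5334,.045,.038,.037)
C=cal('wrist');p,d=robot.camera('wrist');W=cloud('wrist',d,C)
cv2.imwrite('pics/w11.png',p[:,:,::-1])
q=W[(W[...,2]>.054)&(W[...,2]<.07)&(W[...,0]>.515)&(W[...,0]<.555)&(abs(W[...,1]-.03)<.1)]
f=np.polyfit(q[:,1],q[:,0],1);print(len(q),f,np.polyval(f,.045),q[:,1].min(),q[:,1].max(),q[:,2].max())
p,d=robot.camera('scene');cv2.imwrite('pics/s11.png',cv2.resize(p[100:280,120:380,::-1],None,fx=3,fy=3))
```

```text
row [0.05 0.17 8.4 ] [-0.19 -0.04 -0.17] at [0.532  0.0444 0.122 ] t 21.33 F [0.2 0.8 0.9] w 0.061
2594 [-0.0038563   0.53750241] 0.5373288717212883 -0.05471481177874085 0.08082611689283474 0.06293569707169075
```

View pics/w11.png

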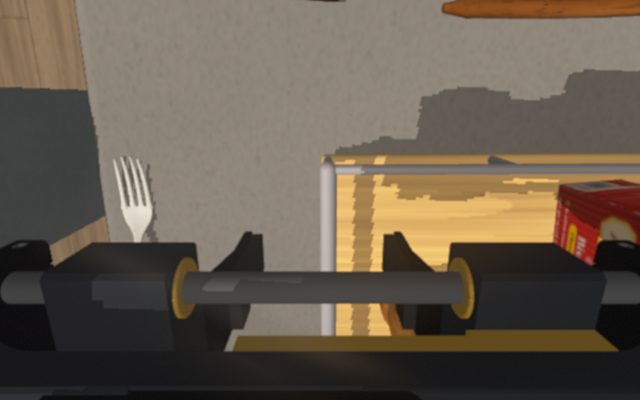

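View pics/s11.png

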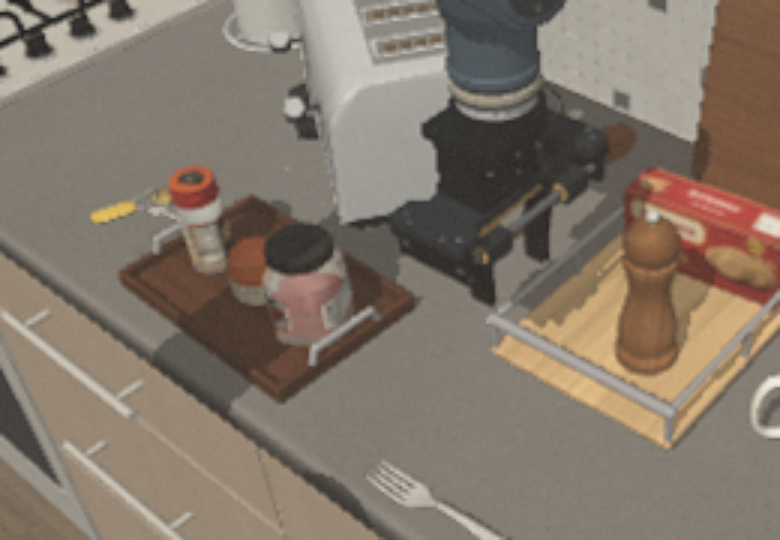

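All three stand upright on the tray, at (200,220), (250,268) and (305,285). The rail runs at u≈328 between the fingers. Descend and grip it.

Call:
drive_tool --targets '[0,0.3,2,0,0,0,0,0.3,4,0,0,0,0,0.3,6,0,0,0,0,0.3,8,0,0,0,0,0.3,8.4,0,0,0,0,0.3,8.4,0,0,0,0,0.3,8.4,0,0,0]'

```text
time: 22.02
position: [0.5368, 0.0449, 0.0398]
tool_rot: [0.694, 0.72, 0.0, 0.001]
ft_force: [-0.2, -0.3, 0.0]
grip_width: 0.061
```

Call:
drive_tool --targets '[0,0,0,0,0,0,0,0,0,0,0,0,0,0,0,0,0,0,0,0,0,0,0,0,0,0,0,0,0,0,0,0,0,0,0,0,0,0,0,0,0,0,0,0,0,0,0,0]' --grip 1 --squeeze 15

```text
time: 22.68
position: [0.5361, 0.0445, 0.0389]
tool_rot: [0.695, 0.719, -0.0, -0.0]
ft_force: [0.2, -0.0, -0.1]
grip_width: 0.0154
```

Run:
```python
from h import *
go(.41,.041,.038,.037)
```

```text
row [  0.09 -12.62   0.1 ] [-0.    0.   -0.13] at [0.5361 0.0445 0.0389] t 22.68 F [ 0.2 -0.  -0.1] w 0.0154
```

Call:
drive_tool --targets '[0,0,0,0,0,0,0,0,0,0,0,0,0,-0.2,0,0,0,0,0,-0.5,0,0,0,0,0,-1,0,0,0,0,0,-1.6,0,0,0,0,0,-2.3,0,0,0,0,0,-3,0,0,0,0,0,-3.7,0,0,0,0,0,-4.4,0,0,0,0,0,-5.1,0,0,0,0,0,-5.8,0,0,0,0]'

```text
time: 23.68
position: [0.4774, 0.0423, 0.0389]
tool_rot: [0.695, 0.719, -0.0, 0.0]
ft_force: [2.7, -1.0, -4.8]
grip_width: 0.0113
```

Call:
drive_tool --targets '[0,-0.7,0,0,0,0,0,-1.4,0,0,0,0,0,-2.1,0,0,0,0,0,-2.8,0,0,0,0,0,-3.5,0,0,0,0,0,-4.2,0,0,0,0,0,-4.9,0,0,0,0,0,-5.5,0,0,0,0,0,-6,0,0,0,0,0,-6.4,0,0,0,0,0,-6.6,0,0,0,0,0,-6.7,0,0,0,0]'

```text
time: 24.68
position: [0.4152, 0.0397, 0.039]
tool_rot: [0.695, 0.719, 0.003, 0.004]
ft_force: [9.6, 1.5, -12.3]
grip_width: 0.0115
```

Run:
```python
from h import *
go(.41,.041,.038,.037)
p,d=robot.camera('scene');cv2.imwrite('pics/s12.png',cv2.resize(p[120:360,180:460,::-1],None,fx=2.5,fy=2.5))
p,d=robot.camera('top');W=cloud('top',d);cv2.imwrite('pics/t12.png',cv2.resize(p[120:275,160:490,::-1],None,fx=2.4,fy=2.4))
for z0,z1 in((.13,.16),(.16,.19)):
    q=W[(W[...,2]>z0)&(W[...,2]<z1)&(W[...,0]>.42)&(W[...,0]<.56)&(W[...,1]>-.1)&(W[...,1]<-.01)];print(len(q),q.min(0),q.max(0),circ(q) if len(q)>9 else '')
```

```text
row [ 0.14 -0.52  0.1 ] [ 0.52  0.07 -0.21] at [0.4152 0.0397 0.039 ] t 24.68 F [  9.6   1.5 -12.3] w 0.0115
36 [ 0.47079211 -0.07238324  0.1312198 ] [ 0.51685458 -0.02468022  0.15965111] (np.float64(0.4950260258698186), np.float64(-0.04895347492431518), np.float64(0.02399395646554363))
221 [ 0.47123387 -0.07222318  0.16017392] [ 0.51639158 -0.02471293  0.18978074] (np.float64(0.49410407486373575), np.float64(-0.048993170231932615), np.float64(0.016535401609936655))
```

View pics/s12.png

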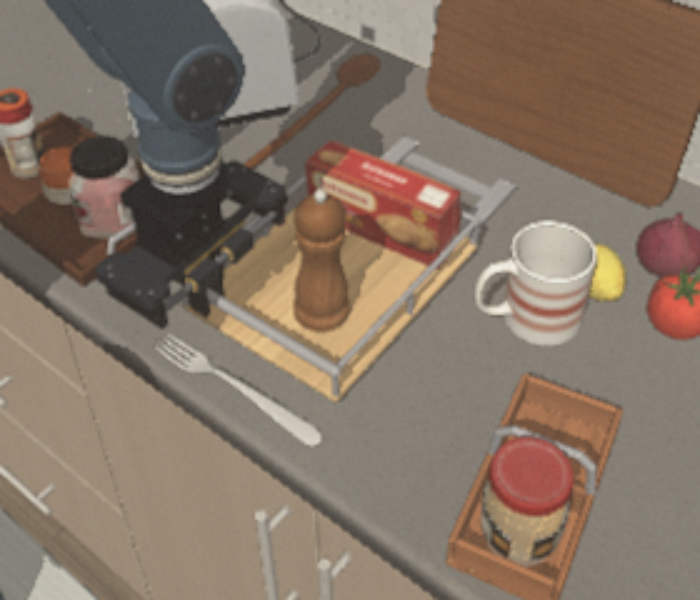

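View pics/t12.png

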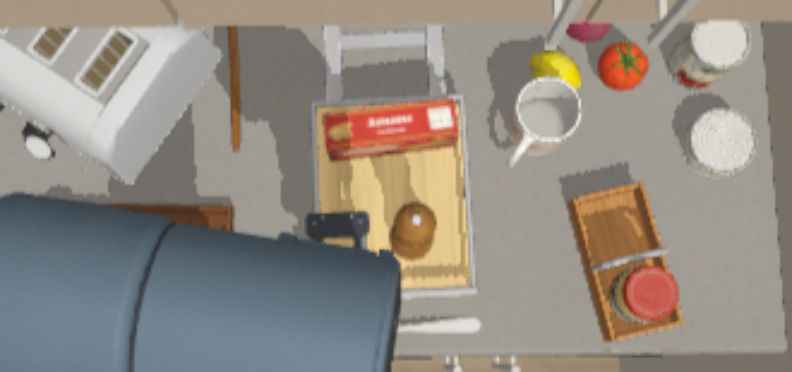

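The tray is out about 0.12 m and at its stop (x force 9.6 N). The mill stands upright at (320,260) in the scene view. I'll release the rail, rise, and go over the mill.

Call:
drive_tool --targets '[0,0.2,0,0,0,0,0,0.2,0,0,0,0,0,0.2,0,0,0,0,0,0.2,0,0,0,0,0,0.2,-3,0,0,0,0,0.2,-7,0,0,0,0,0.2,-11,0,0,0,0,0.2,-15,0,0,0,0,0.2,-19,0,0,0,0,0.2,-21,0,0,2,-3,3,-21,0,0,2,-6,6,-21,0,0,2]' --grip -0.2

```text
time: 25.78
position: [0.4713, -0.0161, 0.251]
tool_rot: [0.706, 0.708, 0.001, 0.001]
ft_force: [1.1, 0.7, 0.1]
grip_width: 0.0521
```

Run:
```python
from h import *
go(.4945,-.049,.20)
```

```text
row [-3.29  2.3   5.11] [ 0.1  -0.    0.17] at [ 0.4713 -0.0161  0.251 ] t 25.78 F [1.1 0.7 0.1] w 0.0521
```

Call:
drive_tool --targets '[-1.6,1.2,0,0,0,0,-3.2,2.3,1,0,0,0,-3.2,2.3,3,0,0,0,-3.2,2.3,4,0,0,0,-3.2,2.3,4,0,0,0,-3.2,2.3,4,0,0,0]' --grip -1

```text
time: 26.28
position: [0.4942, -0.0486, 0.2083]
tool_rot: [0.707, 0.707, -0.001, -0.002]
ft_force: [-0.6, -0.9, -0.1]
grip_width: 0.0827
```

Run:
```python
from h import *
C=cal('wrist');p,d=robot.camera('wrist');W=cloud('wrist',d,C)
cv2.imwrite('pics/w13.png',p[:,:,::-1])
p,d=robot.camera('scene');cv2.imwrite('pics/s13.png',cv2.resize(p[120:360,180:460,::-1],None,fx=2.5,fy=2.5))
Ws=cloud('scene',d)
for n,W in(('w',W),('s',Ws)):
  for z0,z1 in((.14,.15),(.15,.16),(.16,.17),(.17,.19)):
    q=W[(W[...,2]>z0)&(W[...,2]<z1)&(np.hypot(W[...,0]-.4945,W[...,1]+.049)<.03)];print(n,z0,len(q),q.min(0).round(4),q.max(0).round(4),circ(q) if len(q)>9 else '')
go(.4945,-.049,.14)
```

```text
w 0.14 43 [ 0.4737 -0.0364  0.14  ] [ 0.513  -0.0238  0.1499] (np.float64(0.4952876106371572), np.float64(-0.0496957424360098), np.float64(0.025336835048090943))
w 0.15 398 [ 0.4704 -0.0718  0.1503] [ 0.5193 -0.0228  0.16  ] (np.float64(0.4948542612935884), np.float64(-0.04753065125452502), np.float64(0.024256081355576598))
w 0.16 1717 [ 0.4707 -0.0703  0.16  ] [ 0.5184 -0.0238  0.17  ] (np.float64(0.4947978214257087), np.float64(-0.04695615602365061), np.float64(0.02038002327740213))
w 0.17 2293 [ 0.4772 -0.0649  0.17  ] [ 0.5129 -0.0294  0.1873] (np.float64(0.49486673209367804), np.float64(-0.04710791663302877), np.float64(0.011943523438658237))
s 0.14 38 [ 0.4688 -0.0735  0.14  ] [ 0.4988 -0.0349  0.1496] (np.float64(0.49170232850178547), np.float64(-0.04978207121852182), np.float64(0.022059931169360565))
s 0.15 77 [ 0.4673 -0.0757  0.1501] [ 0.5076 -0.0304  0.1599] (np.float64(0.4921200539964233), np.float64(-0.04965096503928465), np.float64(0.023453297037511762))
s 0.16 118 [ 0.4691 -0.0737  0.16  ] [ 0.5108 -0.0289  0.17  ] (np.float64(0.49179192050211723), np.float64(-0.050293711873114905), np.float64(0.0193505020528629))
s 0.17 112 [ 0.4772 -0.0695  0.17  ] [ 0.5061 -0.0345  0.1866] (np.float64(0.491234293877499), np.float64(-0.051169120899062115), np.float64(0.010655673034225169))
row [-0.01 -0.11  6.95] [0.02 0.   0.01] at [ 0.4955 -0.0489  0.2095] t 26.38 F [ 0.  -0.7 -0.2] w 0.0857
```

View pics/w13.png

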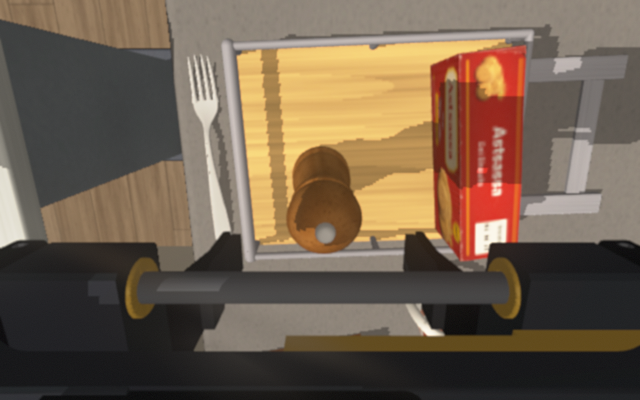

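View pics/s13.png

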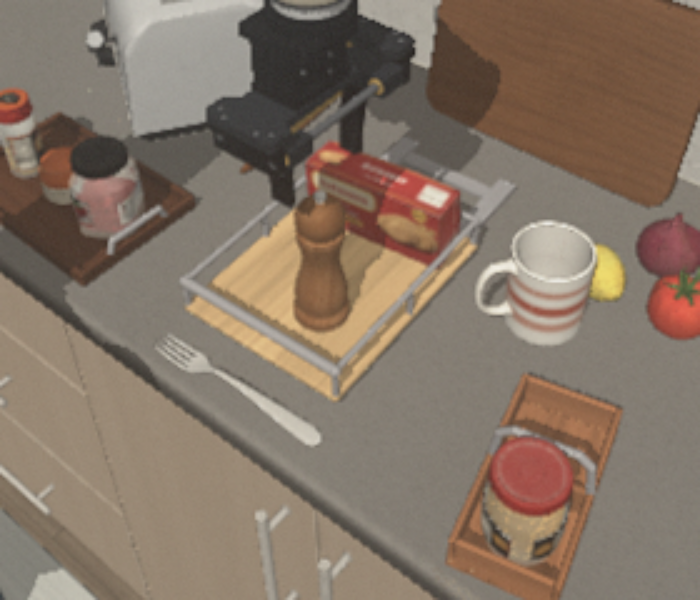

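The mill knob is at (325,232), centred between the fingers, and the mill stands upright. Descend to the head.

Call:
drive_tool --targets '[0.1,0,2,0,0,0,0.1,0,4,0,0,0,0.1,0,6,0,0,0,0.1,0,7,0,0,0,0.1,0,7,0,0,0,0.1,0,7,0,0,0]'

```text
time: 26.88
position: [0.4959, -0.048, 0.1394]
tool_rot: [0.707, 0.707, 0.0, 0.0]
ft_force: [0.0, -0.7, 0.3]
grip_width: 0.0869
```

Call:
drive_tool --targets '[0,0,0,0,0,0,0,0,0,0,0,0,0,0,0,0,0,0,0,0,0,0,0,0,0,0,0,0,0,0,0,0,0,0,0,0,0,0,0,0,0,0,0,0,0,0,0,0,0,0,0,0,0,0]' --grip 1 --squeeze 20

```text
time: 27.63
position: [0.4956, -0.0482, 0.139]
tool_rot: [0.707, 0.707, -0.0, -0.0]
ft_force: [-0.7, 0.2, 3.0]
grip_width: 0.0465
```

Run:
```python
from h import *
go(.502,-.315,.22)
```

```text
row [-26.68   0.64  -8.1 ] [-0.01 -0.   -0.01] at [ 0.4956 -0.0482  0.139 ] t 27.63 F [-0.7  0.2  3. ] w 0.0465
```

Call:
drive_tool --targets '[0,0,-0.5,0,0,0,0,0,-1.5,0,0,0,0,0,-3,0,0,0,0,0,-5,0,0,0,0,0,-7,0,0,0,0,0,-8.5,0,0,0,-0.5,0,-9,0,0,0,-1.5,0,-9,0,0,0,-3,0,-9,0,0,0,-5,0.1,-9,0,0,0,-7,0.2,-9,0,0,0,-9,0.3,-9,0,0,0]' --squeeze 25

```text
time: 28.63
position: [0.4977, -0.1395, 0.2274]
tool_rot: [0.707, 0.707, -0.001, -0.001]
ft_force: [1.3, 0.0, -2.5]
grip_width: 0.0468
```

Call:
drive_tool --targets '[-2,0,0,0,0,0,-4,0.1,0,0,0,0,-6,0.2,0,0,0,0,-8,0.2,0,0,0,0,-10,0.3,0,0,0,0,-12,0.3,0,0,0,0,-14,0.3,0,0,0,0,-15.5,0.3,0,0,0,0,-16.6,0.3,0,0,0,0,-17.3,0.3,0,0,0,0,-17.6,0.3,0,0,0,0,-17.6,0.3,0,0,0,0]'

```text
time: 29.63
position: [0.5014, -0.3144, 0.2286]
tool_rot: [0.707, 0.707, 0.0, -0.0]
ft_force: [0.2, -0.4, -1.4]
grip_width: 0.0466
```

Run:
```python
from h import *
go(.502,-.315,.125)
p,d=robot.camera('scene');cv2.imwrite('pics/s14.png',cv2.resize(p[120:360,220:500,::-1],None,fx=2.5,fy=2.5));W=cloud('scene',d)
q=W[(W[...,2]>.1)&(W[...,2]<.14)&(np.hypot(W[...,0]-.502,W[...,1]+.315)<.045)];print(len(q),circ(q),q[:,2].min())
q=W[(W[...,2]>.033)&(W[...,2]<.05)&(W[...,0]>.35)&(W[...,0]<.57)&(W[...,1]<-.25)&(W[...,1]>-.4)];print(cv2.minAreaRect((q[:,:2]*1000).astype('float32')))
p,d=robot.camera('top');cv2.imwrite('pics/t14.png',cv2.resize(p[120:275,260:490,::-1],None,fx=3,fy=3))
```

```text
row [-0.07  0.06 10.36] [-0.03 -0.04 -0.04] at [ 0.5014 -0.3144  0.2286] t 29.63 F [ 0.2 -0.4 -1.4] w 0.0466
263 (np.float64(0.4946080246806654), np.float64(-0.3145625434849987), np.float64(0.0264682620602176)) 0.11216464693208295
((455.65447998046875, -326.0160827636719), (192.01376342773438, 96.41405487060547), 12.57788372039795)
```

View pics/s14.png

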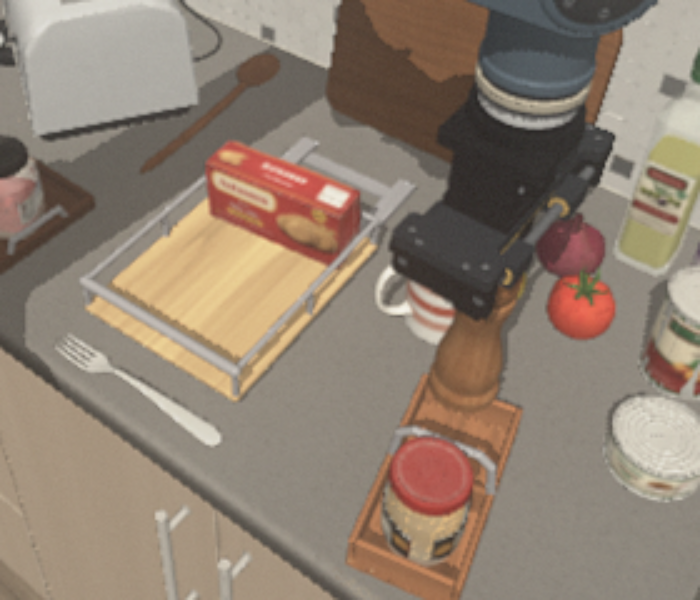

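View pics/t14.png

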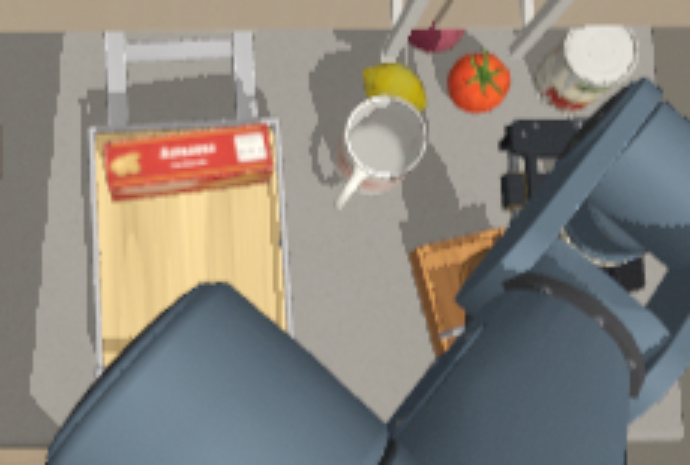

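The mill hangs upright over the well at (470,370), with its underside at z≈0.112. Lower it.

Call:
drive_tool --targets '[0,0.2,1,0,0,0,0,0.2,2.5,0,0,0,0,0.2,4,0,0,0,0,0.2,5.5,0,0,0,0,0.2,7,0,0,0,0,0.2,8.3,0,0,0,0,0.2,9.3,0,0,0,0,0.2,9.9,0,0,0,0,0.2,9.9,0,0,0,0,0.2,9.9,0,0,0]'

```text
time: 30.57
position: [0.5038, -0.314, 0.1299]
tool_rot: [0.707, 0.707, 0.0, -0.0]
ft_force: [-0.3, 0.1, -1.2]
grip_width: 0.0463
```

Run:
```python
from h import *
go(.502,-.315,.123)
p,d=robot.camera('scene');cv2.imwrite('pics/s15.png',cv2.resize(p[200:360,320:480,::-1],None,fx=3.5,fy=3.5))
```

```text
row [-0.1  -0.18  0.69] [-0.   -0.01  0.01] at [ 0.5038 -0.314   0.1299] t 30.57 F [-0.3  0.1 -1.2] w 0.0463
```

View pics/s15.png

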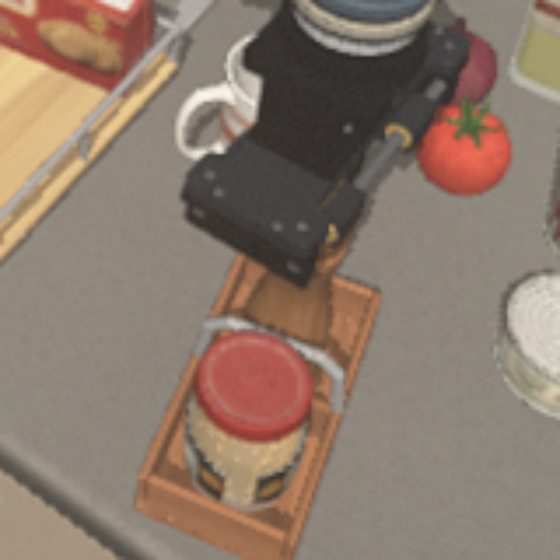

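The mill is inside the well at (290,300), clear of the bow and side walls. I'll ease it down the last few mm.

Call:
drive_tool --targets '[0,0,0.2,0,0,0,0,0,0.4,0,0,0,0,0,0.6,0,0,0,0,0,0.7,0,0,0,0,0,0.7,0,0,0,0,0,0.7,0,0,0]'

```text
time: 31.12
position: [0.5037, -0.3142, 0.1231]
tool_rot: [0.707, 0.707, 0.0, 0.0]
ft_force: [-1.0, -0.2, -0.7]
grip_width: 0.0466
```

Call:
drive_tool --targets '[0,0,0.1,0,0,0,0,0,0.15,0,0,0,0,0,0.15,0,0,0]'

```text
time: 31.37
position: [0.5038, -0.3148, 0.123]
tool_rot: [0.707, 0.707, -0.0, 0.001]
ft_force: [-2.7, 1.0, 7.5]
grip_width: 0.0467
```

Call:
drive_tool --targets '[0,0,0,0,0,0,0,0,0,0,0,0,0,0,0,0,0,0,0,0,0,0,0,0,0,0,0,0,0,0,0,0,0,0,0,0,0,0,-2,0,0,0,0,0,-5,0,0,0,0,0,-8,0,0,0,0,0,-11,0,0,0]' --grip -1

```text
time: 32.2
position: [0.5033, -0.3139, 0.2321]
tool_rot: [0.707, 0.707, -0.0, -0.001]
ft_force: [0.7, -0.9, -0.0]
grip_width: 0.0865
```

Run:
```python
from h import *
go(.415,.041,.20,.037)
p,d=robot.camera('scene');cv2.imwrite('pics/s16.png',cv2.resize(p[120:360,220:500,::-1],None,fx=2.5,fy=2.5));W=cloud('scene',d)
for z0,z1 in((.05,.08),(.12,.14),(.14,.16)):
    q=W[(W[...,2]>z0)&(W[...,2]<z1)&(np.hypot(W[...,0]-.502,W[...,1]+.315)<.035)];print(len(q),circ(q) if len(q)>9 else '')
```

```text
row [35.49 -8.84  3.26] [-0.06 -0.06 -2.13] at [ 0.5033 -0.3139  0.2321] t 32.2 F [ 0.7 -0.9 -0. ] w 0.0865
211 (np.float64(0.49916052183763776), np.float64(-0.31482635389046926), np.float64(0.0219139559238454))
140 (np.float64(0.500213084689419), np.float64(-0.3153317532084192), np.float64(0.023220554621606552))
346 (np.float64(0.4962164197811626), np.float64(-0.3169833833481499), np.float64(0.01638296451052164))
```

View pics/s16.png

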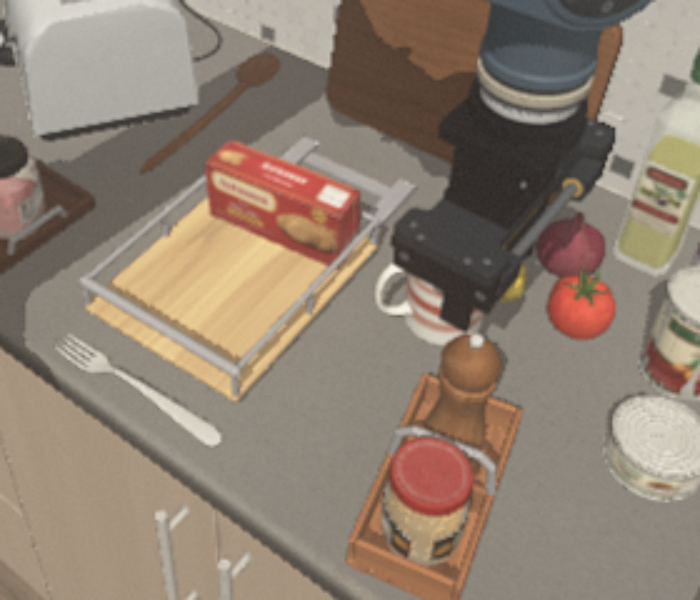

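The mill stands upright in the well at (465,385). Now back to the rail's middle to push the tray home.

Call:
drive_tool --targets '[3.5,-1,0,0,0,0,7,-2,0,0,0,0,10.5,-3,0,0,0,0,14,-4,0,0,0,0,17.5,-5,0,0,0,0,21,-6,1,0,0,0,24.5,-7,3,0,0,0,27.5,-8,6,0,0,-2,28.4,-8.5,9,0,0,-2,28.4,-8.5,12,0,0,-2,28.4,-8.5,12,0,0,-2,28.4,-8.5,12,0,0,-2]' --grip -0.4

```text
time: 33.25
position: [0.4181, -0.0299, 0.1107]
tool_rot: [0.695, 0.719, -0.001, -0.002]
ft_force: [0.1, 0.4, 0.6]
grip_width: 0.061
```

Run:
```python
from h import *
go(.418,-.03,.039,.037)
C=cal('wrist');p,d=robot.camera('wrist');W=cloud('wrist',d,C)
cv2.imwrite('pics/w17.png',p[:,:,::-1])
q=W[(W[...,2]>.054)&(W[...,2]<.066)&(W[...,0]>.40)&(W[...,0]<.435)&(W[...,1]>-.08)&(W[...,1]<.05)]
f=np.polyfit(q[:,1],q[:,0],1);print(len(q),f,np.polyval(f,-.03))
```

```text
row [-0.02  0.01  7.17] [-0.19 -0.07 -0.11] at [ 0.4181 -0.0299  0.1107] t 33.25 F [0.1 0.4 0.6] w 0.061
3300 [-0.03973626  0.41687289] 0.4180649759141785
```

View pics/w17.png

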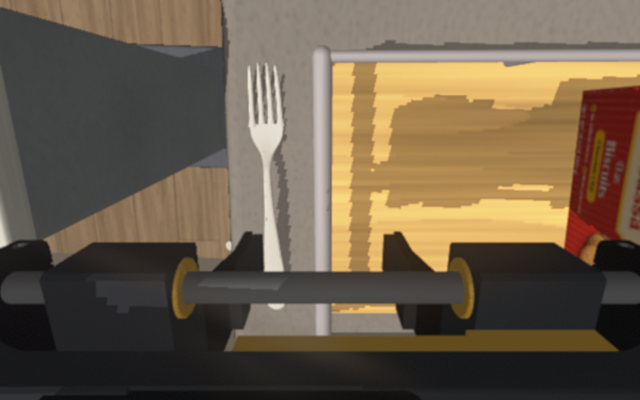

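The rail is at u≈322, centred between the fingers. The fork lies below fingertip height. Descend, grip, push.

Call:
drive_tool --targets '[0,0,2,0,0,0,0,0,4,0,0,0,0,0,6,0,0,0,0,0,7.1,0,0,0,0,0,7.1,0,0,0,0,0,7.1,0,0,0]'

```text
time: 33.8
position: [0.4203, -0.0312, 0.0416]
tool_rot: [0.695, 0.719, 0.001, 0.001]
ft_force: [0.6, -0.4, 0.3]
grip_width: 0.0609
```

Call:
drive_tool --targets '[0,0,0,0,0,0,0,0,0,0,0,0,0,0,0,0,0,0,0,0,0,0,0,0,0,0,0,0,0,0,0,0,0,0,0,0,0,0,0,0,0,0,0,0,0,0,0,0,0,0,0,0,0,0]' --grip 1 --squeeze 15

```text
time: 34.55
position: [0.4184, -0.0301, 0.0404]
tool_rot: [0.695, 0.719, -0.0, -0.0]
ft_force: [-1.5, -0.7, 1.5]
grip_width: 0.011
```

Call:
drive_tool --targets '[0,0.3,0,0,0,0,0,0.8,0,0,0,0,0,1.5,0,0,0,0,0,2.3,0,0,0,0,0,3.1,0,0,0,0,0,3.9,0,0,0,0,0,4.7,0,0,0,0,0,5.5,0,0,0,0,0,6.3,0,0,0,0,0,7.1,0,0,0,0,0,7.9,0,0,0,0,0,8.7,0,0,0,0]'

```text
time: 35.55
position: [0.5062, -0.0267, 0.0404]
tool_rot: [0.695, 0.719, -0.0, -0.0]
ft_force: [-3.4, 2.6, 1.7]
grip_width: 0.0112
```

Call:
drive_tool --targets '[0,0.7,0,0,0,0,0,1.4,0,0,0,0,0,2,0,0,0,0,0,2.5,0,0,0,0,0,2.9,0,0,0,0,0,3.2,0,0,0,0,0,3.4,0,0,0,0,0,3.6,0,0,0,0,0,3.8,0,0,0,0,0,3.8,0,0,0,0]'

```text
time: 36.38
position: [0.5428, -0.0253, 0.0404]
tool_rot: [0.695, 0.719, -0.001, -0.001]
ft_force: [-3.3, 4.0, 3.3]
grip_width: 0.0111
```

Call:
drive_tool --targets '[0,0.2,0,0,0,0,0,0.4,0,0,0,0,0,0.4,0,0,0,0,0,0.4,0,0,0,0]'

```text
time: 36.72
position: [0.5427, -0.0253, 0.0403]
tool_rot: [0.694, 0.72, -0.003, -0.004]
ft_force: [-10.4, 0.1, 8.7]
grip_width: 0.0115
```

Run:
```python
from h import *
go(.5387,-.026,.2,.037)
```

```text
row [ -0.03  -0.57 -15.97] [-0.61 -0.09 -0.06] at [ 0.5427 -0.0253  0.0403] t 36.72 F [-10.4   0.1   8.7] w 0.0115
```

The force rose to 10 N at 0.124 m of travel, so the tray is against its home stop. Release and rise, then fetch the timer.

Call:
drive_tool --targets '[0,-0.3,0,0,0,0,0,-0.3,0,0,0,0,0,-0.3,0,0,0,0,0,-0.3,0,0,0,0,0,-0.3,-2,0,0,0,0,-0.3,-6,0,0,0,0,-0.3,-10,0,0,0,0,-0.3,-13,0,0,2,3,-1,-13,0,0,2,6.5,-2,-13,0,0,2,10,-3,-13,0,0,2,13.5,-4,-13,0,0,2]' --grip -0.2

```text
time: 37.72
position: [0.5038, 0.1087, 0.1711]
tool_rot: [0.708, 0.707, 0.001, 0.001]
ft_force: [0.8, 0.3, -0.4]
grip_width: 0.0521
```

Run:
```python
from h import *
go(.4588,.3266,.15)
p,d=robot.camera('top');cv2.imwrite('pics/t18.png',cv2.resize(p[120:275,160:490,::-1],None,fx=2.4,fy=2.4))
W=cloud('top',d)
q=W[(W[...,2]>.05)&(W[...,2]<.072)&(W[...,0]>.51)&(W[...,0]<.57)&(W[...,1]>-.13)&(W[...,1]<.0)]
f=np.polyfit(q[:,1],q[:,0],1);print('rail',f,len(q))
```

```text
row [21.79 -4.55  2.1 ] [ 0.19  0.01 -0.09] at [0.5038 0.1087 0.1711] t 37.72 F [ 0.8  0.3 -0.4] w 0.0521
rail [-0.07924524  0.54035249] 175
```

View pics/t18.png

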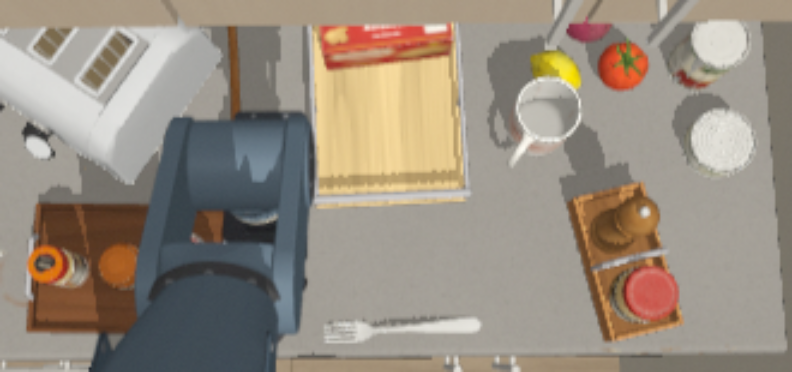

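The tray is home with its rail at row ≈196, slightly further in than the first picture. The mill stands in the well, its head at (635,212). Go to the timer.

Call:
drive_tool --targets '[3.5,-0.8,0,0,0,0,7,-1.6,0,0,0,0,10.5,-2.4,0,0,0,0,14,-3.2,0,0,0,0,17.5,-3.9,0,0,0,0,20.5,-4.4,1,0,0,0,21.8,-4.5,2,0,0,0,21.8,-4.5,2,0,0,0,21.8,-4.5,2,0,0,0]' --grip -0.7

```text
time: 38.52
position: [0.4579, 0.3257, 0.1496]
tool_rot: [0.707, 0.708, -0.001, 0.0]
ft_force: [1.2, -0.1, -0.4]
grip_width: 0.074
```

Run:
```python
from h import *
go(.4588,.3266,.0247)
C=cal('wrist');p,d=robot.camera('wrist');W=cloud('wrist',d,C)
cv2.imwrite('pics/w19.png',p[:,:,::-1])
for nm,z0,z1,x,y in(('timer',.03,.064,.4588,.3266),('spice',.105,.118,.455,.396),('jamlid',.1,.113,.457,.243)):
    q=W[(W[...,2]>z0)&(W[...,2]<z1)&(np.hypot(W[...,0]-x,W[...,1]-y)<.037)];print(nm,len(q),q.min(0),q.max(0))
```

```text
row [ 0.1   0.1  12.49] [-0.05  0.07  0.09] at [0.4579 0.3257 0.1496] t 38.52 F [ 1.2 -0.1 -0.4] w 0.074
timer 3691 [0.43084212 0.3026045  0.03002497] [0.48702083 0.35565229 0.06399757]
spice 4890 [0.43293695 0.37669279 0.10555579] [0.47662168 0.42034993 0.11615286]
jamlid 2673 [0.42695254 0.24250053 0.10001383] [0.48958647 0.26965178 0.11040937]
```

View pics/w19.png

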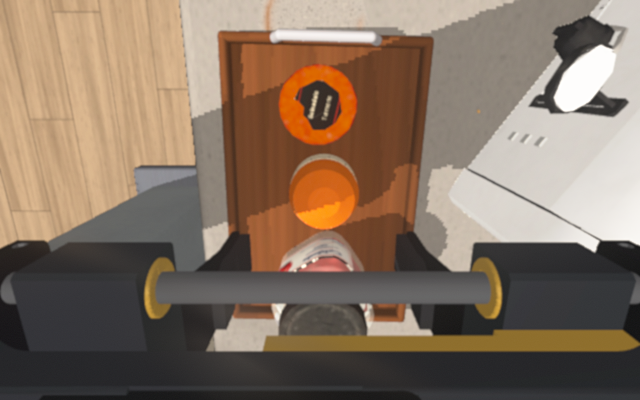

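The timer at (323,193) is centred between the fingers, the spice jar is at (318,105), and the jam sits below. Descend onto the timer.

Call:
drive_tool --targets '[0.1,0.1,2.5,0,0,0,0.1,0.1,5,0,0,0,0.1,0.1,7.5,0,0,0,0.1,0.1,10,0,0,0,0.1,0.1,11.8,0,0,0,0.1,0.1,12.5,0,0,0,0.1,0.1,12.5,0,0,0,0.1,0.1,12.5,0,0,0]'

```text
time: 39.23
position: [0.46, 0.3261, 0.026]
tool_rot: [0.708, 0.707, 0.0, 0.0]
ft_force: [0.8, 0.0, -0.7]
grip_width: 0.0741
```

Call:
drive_tool --targets '[0,0,0,0,0,0,0,0,0,0,0,0,0,0,0,0,0,0,0,0,0,0,0,0,0,0,0,0,0,0,0,0,0,0,0,0]' --grip 1 --squeeze 12

```text
time: 39.73
position: [0.4594, 0.3271, 0.0264]
tool_rot: [0.707, 0.707, 0.001, 0.0]
ft_force: [-1.1, -0.1, 5.7]
grip_width: 0.056
```

Run:
```python
from h import *
go(.463,-.0247,.0167)
```

```text
row [-35.18   0.36   0.96] [ 0.07 -0.02  0.01] at [0.4594 0.3271 0.0264] t 39.73 F [-1.1 -0.1  5.7] w 0.056
```

Call:
drive_tool --targets '[0,0,-1.5,0,0,0,0,0,-4,0,0,0,0,0,-7,0,0,0,0,0,-10,0,0,0,-1,0,-12.5,0,0,0,-3,0,-13.5,0,0,0,-6,0.1,-13.5,0,0,0,-9,0.1,-13.5,0,0,0,-12,0.2,-13.5,0,0,0,-15,0.2,-13.5,0,0,0,-18,0.3,-13.5,0,0,0,-21,0.3,-13.5,0,0,0]'

```text
time: 40.73
position: [0.4617, 0.1156, 0.1604]
tool_rot: [0.707, 0.707, 0.0, 0.0]
ft_force: [0.5, -0.7, -1.6]
grip_width: 0.0562
```

Call:
drive_tool --targets '[-3,0,0,0,0,0,-6,0,0,0,0,0,-9,0.1,1,0,0,0,-12,0.1,3,0,0,0,-13.5,0.1,5,0,0,0,-14.1,0.1,7.5,0,0,0,-14.1,0.1,10,0,0,0,-14.1,0.1,12,0,0,0,-14.1,0.1,13.4,0,0,0,-14.1,0.1,13.8,0,0,0,-14.1,0.1,13.8,0,0,0,-14.1,0.1,13.8,0,0,0]'

```text
time: 41.73
position: [0.4631, -0.0241, 0.0227]
tool_rot: [0.707, 0.707, 0.0, 0.0]
ft_force: [0.6, -0.4, -2.5]
grip_width: 0.056
```

Run:
```python
from h import *
go(.463,-.0241,.0175)
```

```text
row [-0.   -0.01  0.52] [0.01 0.   0.01] at [ 0.4631 -0.0241  0.0227] t 41.73 F [ 0.6 -0.4 -2.5] w 0.056
```

Call:
drive_tool --targets '[0,0,0.2,0,0,0,0,0,0.4,0,0,0,0,0,0.5,0,0,0,0,0,0.5,0,0,0,0,0,0.5,0,0,0]'

```text
time: 42.15
position: [0.4636, -0.0243, 0.0184]
tool_rot: [0.707, 0.707, 0.001, 0.001]
ft_force: [-0.4, -1.0, 6.1]
grip_width: 0.0563
```

Call:
drive_tool --targets '[0,0,0,0,0,0,0,0,0,0,0,0,0,0,0,0,0,0,0,0,-1,0,0,0,0,0,-4,0,0,0,0,0,-8,0,0,0,0,0,-12,0,0,0,3,0,-13.5,0,0,0,7,0,-13.5,0,0,0,11,-0.2,-13.5,0,0,0,15,-0.4,-13.5,0,0,0,19,-0.5,-13.5,0,0,0]' --grip -0.7

```text
time: 43.15
position: [0.4572, 0.1674, 0.1534]
tool_rot: [0.707, 0.707, 0.0, 0.0]
ft_force: [0.1, -0.2, -0.3]
grip_width: 0.0739
```

Call:
drive_tool --targets '[4,0,0,0,0,0,8,-0.1,0,0,0,0,12,-0.2,0,0,0,0,16,-0.3,0,0,0,0,20,-0.3,0,0,0,0,22.5,-0.3,0,0,0,0,23.2,-0.3,0,0,0,0,23.2,-0.3,0,0,0,0,23.2,-0.3,0,0,0,0]'

```text
time: 43.9
position: [0.4543, 0.397, 0.1524]
tool_rot: [0.707, 0.707, -0.001, 0.0]
ft_force: [-0.3, -0.9, 0.1]
grip_width: 0.0739
```

Run:
```python
from h import *
go(.4548,.398,.066)
p,d=robot.camera('scene');cv2.imwrite('pics/s20.png',cv2.resize(p[120:300,140:400,::-1],None,fx=3,fy=3))
p,d=robot.camera('top');W=cloud('top',d);q=W[(abs(W[...,2]-.053)<.012)&(np.hypot(W[...,0]-.463,W[...,1]+.025)<.04)];print('timer mid',(q.max(0)+q.min(0))/2,q.mean(0))
```

```text
row [0.12 0.06 8.64] [-0.06  0.08  0.04] at [0.4543 0.397  0.1524] t 43.9 F [-0.3 -0.9  0.1] w 0.0739
timer mid [ 0.46305206 -0.02583871  0.05037047] [ 0.46349828 -0.02601172  0.05061873]
```

View pics/s20.png

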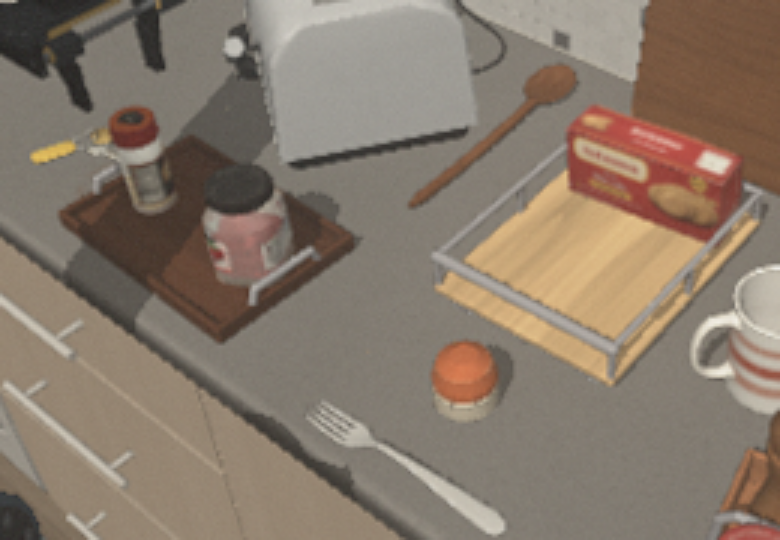

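The timer is back at (465,378), within about 1 mm of where it was in the top view. Now the spice jar.

Call:
drive_tool --targets '[0.1,0,2.5,0,0,0,0.1,0,5,0,0,0,0.1,0,7.5,0,0,0,0.1,0,8.6,0,0,0,0.1,0,8.6,0,0,0,0.1,0,8.6,0,0,0]'

```text
time: 44.5
position: [0.4552, 0.3978, 0.0664]
tool_rot: [0.708, 0.707, -0.001, -0.0]
ft_force: [0.0, 0.3, -0.0]
grip_width: 0.0739
```

Call:
drive_tool --targets '[0,0,0,0,0,0,0,0,0,0,0,0,0,0,0,0,0,0,0,0,0,0,0,0,0,0,0,0,0,0,0,0,0,0,0,0,0,0,0,0,0,0,0,0,0,0,0,0]' --grip 1 --squeeze 12

```text
time: 45.17
position: [0.4551, 0.399, 0.067]
tool_rot: [0.707, 0.707, 0.0, 0.0]
ft_force: [-0.8, -0.1, 4.4]
grip_width: 0.0442
```

Run:
```python
from h import *
go(.4543,.060,.057)
```

```text
row [-33.91  -0.08   0.98] [ 0.02 -0.02 -0.01] at [0.4551 0.399  0.067 ] t 45.17 F [-0.8 -0.1  4.4] w 0.0442
```

Call:
drive_tool --targets '[0,0,-1.5,0,0,0,0,0,-4,0,0,0,0,0,-7,0,0,0,0,0,-10,0,0,0,-1,0,-12,0,0,0,-3,0,-12.5,0,0,0,-6,0,-12.5,0,0,0,-9,0,-12.5,0,0,0,-12,0,-12.5,0,0,0,-15,0,-12.5,0,0,0,-18,0,-12.5,0,0,0,-21,0,-12.5,0,0,0]'

```text
time: 46.17
position: [0.4543, 0.1875, 0.191]
tool_rot: [0.707, 0.707, -0.0, -0.0]
ft_force: [0.6, -0.2, -1.4]
grip_width: 0.0442
```

Call:
drive_tool --targets '[-3,0,0,0,0,0,-6,0,0,0,0,0,-9,0,1,0,0,0,-11.5,0,3,0,0,0,-12.6,0,5,0,0,0,-12.8,0,7.5,0,0,0,-12.8,0,10,0,0,0,-12.8,0,12,0,0,0,-12.8,0,12.8,0,0,0,-12.8,0,12.8,0,0,0,-12.8,0,12.8,0,0,0]'

```text
time: 47.08
position: [0.4549, 0.0609, 0.0634]
tool_rot: [0.707, 0.707, -0.0, -0.0]
ft_force: [-0.4, -0.7, -1.9]
grip_width: 0.0441
```

Run:
```python
from h import *
go(.4545,.061,.0575)
p,d=robot.camera('scene');cv2.imwrite('pics/s21.png',cv2.resize(p[160:300,220:380,::-1],None,fx=3.5,fy=3.5))
```

```text
row [ 0.01 -0.04  0.59] [-0.04 -0.    0.  ] at [0.4549 0.0609 0.0634] t 47.08 F [-0.4 -0.7 -1.9] w 0.0441
```

View pics/s21.png

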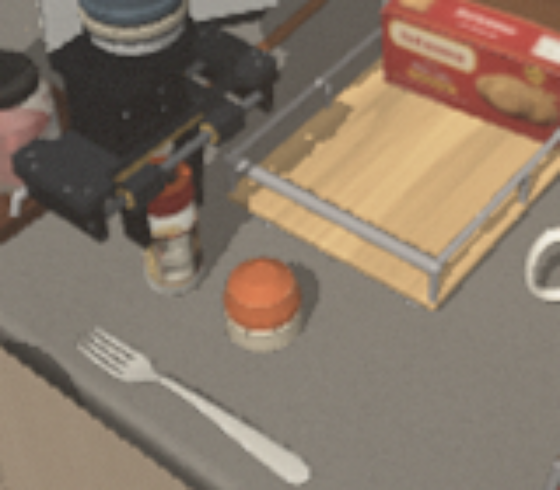

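The spice jar is just above its old spot at (172,240), upright. Lower it.

Call:
drive_tool --targets '[0,0,0.2,0,0,0,0,0,0.4,0,0,0,0,0,0.6,0,0,0,0,0,0.6,0,0,0,0,0,0.6,0,0,0]'

```text
time: 47.55
position: [0.4558, 0.0608, 0.0585]
tool_rot: [0.707, 0.707, 0.001, 0.001]
ft_force: [0.1, 0.4, 5.2]
grip_width: 0.0439
```

Call:
drive_tool --targets '[0,0,0,0,0,0,0,0,0,0,0,0,0,0,0,0,0,0,0,0,-1.5,0,0,0,0,0,-5,0,0,0,0,0,-9,0,0,0,3,0,-9.5,0,0,-7,6.5,0.1,-9.5,0,0,-14,10,0.2,-9.5,0,0,-21,13.5,0.2,-9.5,0,0,-28,17,0.2,-9.5,0,0,-31,18.3,0.2,-9.5,0,0,-31]' --grip -0.8

```text
time: 48.55
position: [0.4568, 0.2475, 0.1526]
tool_rot: [0.491, 0.871, 0.001, 0.0]
ft_force: [-0.1, 0.1, -0.5]
grip_width: 0.0784
```

Run:
```python
from h import *
go(.4578,.2432,.057,np.radians(31))
C=cal('wrist');p,d=robot.camera('wrist');W=cloud('wrist',d,C);go(.4578,.2432,.057,np.radians(31))
cv2.imwrite('pics/w22.png',p[:,:,::-1])
q=W[(abs(W[...,2]-.108)<.006)&(np.hypot(W[...,0]-.4578,W[...,1]-.243)<.045)];print(len(q),q.min(0),q.max(0))
```

```text
row [-0.43 -0.16  9.56] [ 0.11 -0.04  0.23] at [0.4568 0.2475 0.1526] t 48.55 F [-0.1  0.1 -0.5] w 0.0784
row [-0.46 -0.19  9.56] [ 0.13 -0.05  0.18] at [0.4569 0.248  0.1526] t 48.6 F [-0.1  0.8  1.3] w 0.0783
7035 [0.42657851 0.21318272 0.102018  ] [0.48842349 0.27555323 0.1100227 ]
```

View pics/w22.png

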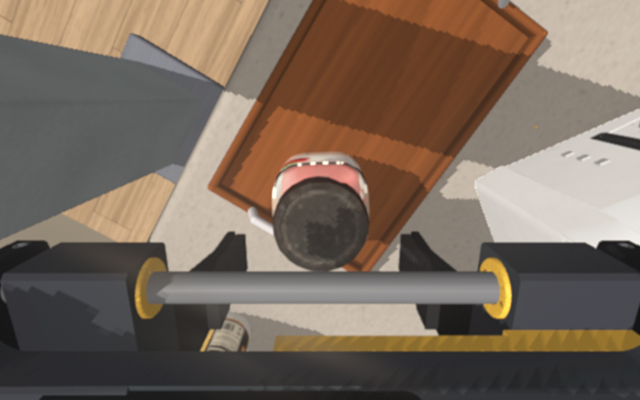

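Run:
```python
from h import *
p,d=robot.camera('scene');cv2.imwrite('pics/s22.png',cv2.resize(p[120:300,140:400,::-1],None,fx=3,fy=3));W=cloud('scene',d)
q=W[(abs(W[...,2]-.104)<.008)&(np.hypot(W[...,0]-.455,W[...,1]-.06)<.04)];print(len(q),(q.min(0)+q.max(0))/2,np.ptp(q,0))
```

```text
199 [0.45338289 0.05703833 0.10210786] [0.04448942 0.04181468 0.01191993]
```

View pics/s22.png

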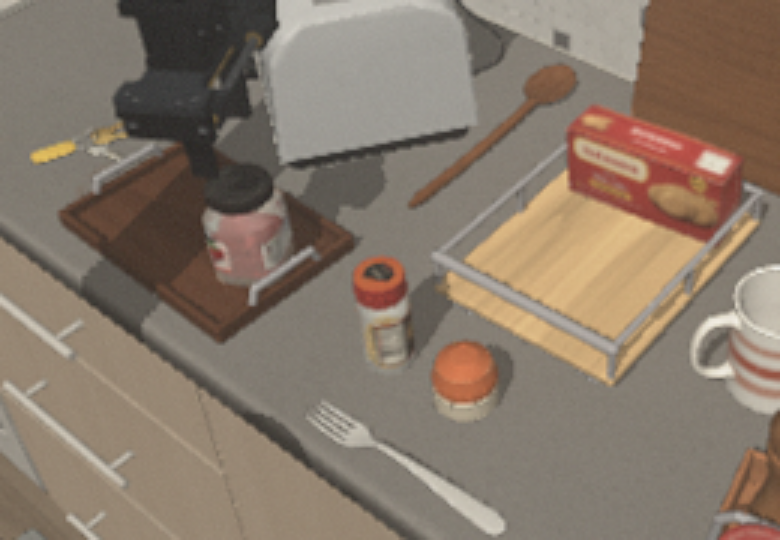

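The spice jar stands upright at (383,315). Now the jam jar.

Call:
drive_tool --targets '[-0.4,-0.1,0,0,0,0,-0.4,-0.1,0,0,0,0,-0.4,-0.1,1,0,0,0,-0.4,-0.1,3,0,0,0,-0.4,-0.1,5,0,0,0,-0.4,-0.1,7,0,0,0,-0.4,-0.1,9,0,0,0,-0.4,-0.1,9.5,0,0,0,-0.4,-0.1,9.5,0,0,0,-0.4,-0.1,9.5,0,0,0]' --grip -1

```text
time: 49.48
position: [0.4583, 0.2391, 0.0573]
tool_rot: [0.493, 0.87, -0.0, -0.0]
ft_force: [0.2, 0.1, -0.1]
grip_width: 0.0874
```

Call:
drive_tool --targets '[0,0,0,0,0,0,0,0,0,0,0,0,0,0,0,0,0,0,0,0,0,0,0,0,0,0,0,0,0,0,0,0,0,0,0,0]' --grip 1 --squeeze 22

```text
time: 49.98
position: [0.4593, 0.2403, 0.0583]
tool_rot: [0.492, 0.87, 0.001, 0.001]
ft_force: [1.5, 0.3, 4.6]
grip_width: 0.0674
```

Run:
```python
from h import *
go(.4641,-.109,.05,np.radians(31))
```

```text
row [-30.19 -17.58   0.81] [ 0.16  0.04 -0.  ] at [0.4593 0.2403 0.0583] t 49.98 F [1.5 0.3 4.6] w 0.0674
```

Call:
drive_tool --targets '[0,0,-1.5,0,0,0,0,0,-4,0,0,0,0,0,-7,0,0,0,0,0,-10,0,0,0,0,0,-12.5,0,0,0,-1,-0.6,-13,0,0,0,-3,-1.7,-13,0,0,0,-5.5,-3.2,-13,0,0,0,-8,-4.6,-13,0,0,0,-10.5,-6,-13,0,0,0,-13,-7.5,-13,0,0,0,-15.5,-9,-13,0,0,0]'

```text
time: 50.98
position: [0.4587, 0.0589, 0.1857]
tool_rot: [0.492, 0.87, -0.001, -0.002]
ft_force: [0.5, 0.2, -3.4]
grip_width: 0.0675
```

Call:
drive_tool --targets '[-2.5,-1.4,0,0,0,0,-5,-2.8,0,0,0,0,-7.5,-4.3,0,0,0,0,-10,-5.7,0,0,0,0,-12.5,-7.2,0,0,0,0,-14.2,-8.2,0,0,0,0,-15,-8.6,0,0,0,0,-15,-8.6,0,0,0,0,-15,-8.6,2,0,0,0,-15,-8.6,4,0,0,0,-15,-8.6,4,0,0,0]'

```text
time: 51.9
position: [0.4608, -0.1095, 0.1442]
tool_rot: [0.492, 0.87, -0.0, -0.005]
ft_force: [-0.2, 0.5, -4.7]
grip_width: 0.0675
```

Run:
```python
from h import *
go(.4659,-.112,.0503,np.radians(31))
p,d=robot.camera('scene');cv2.imwrite('pics/s23.png',cv2.resize(p[120:300,200:400,::-1],None,fx=3,fy=3))
```

```text
row [-0.56  0.36  9.38] [-0.28 -0.49  0.03] at [ 0.4608 -0.1095  0.1442] t 51.9 F [-0.2  0.5 -4.7] w 0.0675
```

View pics/s23.png

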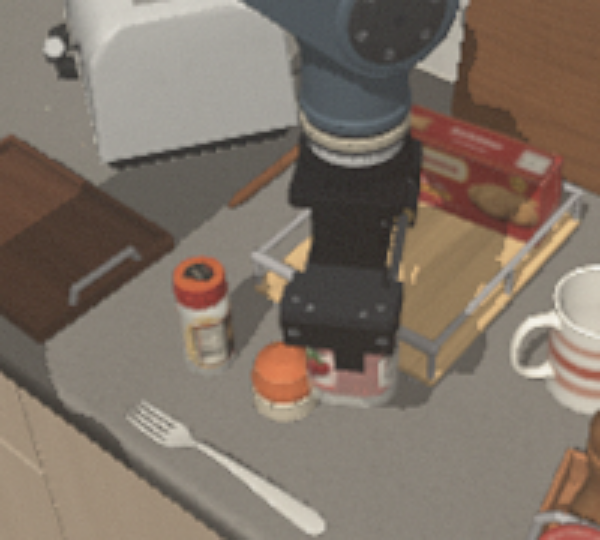

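Call:
drive_tool --targets '[0,0,0,0,0,0,0,0,0,0,0,0,0,0,2,0,0,0,0,0,4,0,0,0,0,0,6,0,0,0,0,0,8,0,0,0,0,0,8.8,0,0,0,0,0,8.8,0,0,0,0,0,8.8,0,0,0]'

```text
time: 52.7
position: [0.4649, -0.1123, 0.06]
tool_rot: [0.492, 0.87, 0.0, 0.0]
ft_force: [0.6, -0.0, -3.6]
grip_width: 0.068
```

Run:
```python
from h import *
go(.4659,-.112,.0503,np.radians(31))
```

```text
row [-0.03  0.1   0.97] [0.03 0.04 0.01] at [ 0.4649 -0.1123  0.06  ] t 52.7 F [ 0.6 -0.  -3.6] w 0.068
```

Call:
drive_tool --targets '[0,0.1,0.2,0,0,0,0,0.1,0.5,0,0,0,0,0.1,0.8,0,0,0,0,0.1,0.9,0,0,0,0,0.1,0.9,0,0,0,0,0.1,0.9,0,0,0]'

```text
time: 53.2
position: [0.4652, -0.1117, 0.0505]
tool_rot: [0.492, 0.87, -0.0, 0.0]
ft_force: [0.3, -0.7, -3.7]
grip_width: 0.0677
```

Call:
drive_tool --targets '[0,0,0.1,0,0,0,0,0,0.2,0,0,0,0,0,0.3,0,0,0,0,0,0.3,0,0,0]'

```text
time: 53.53
position: [0.4652, -0.1118, 0.0501]
tool_rot: [0.492, 0.87, -0.0, 0.001]
ft_force: [-4.0, 1.9, 22.1]
grip_width: 0.0677
```

Contact is firm at 22 N, so I'll ease off 2 mm and release.

Call:
drive_tool --targets '[0,0,-0.1,0,0,0,0,0,-0.2,0,0,0,0,0,-0.2,0,0,0]'

```text
time: 53.78
position: [0.4654, -0.1118, 0.0502]
tool_rot: [0.492, 0.87, -0.0, 0.0]
ft_force: [-2.2, 0.6, 8.2]
grip_width: 0.0673
```

Call:
drive_tool --targets '[0,0,0,0,0,0,0,0,0,0,0,0,0,0,0,0,0,0,0,0,0,0,0,0,0,0,-1.5,0,0,0,0,0,-4,0,0,0,0,0,-7.5,0,0,0,0,0,-11,0,0,0,0,0,-14,0,0,0,3,1,-16,0,0,0,6.5,2,-17,0,0,0,10,3,-17,0,0,0]' --grip -1

```text
time: 54.78
position: [0.4411, -0.0104, 0.2219]
tool_rot: [0.494, 0.87, 0.001, 0.003]
ft_force: [0.5, 0.2, -0.3]
grip_width: 0.0872
```

Call:
drive_tool --targets '[3.5,2,0,0,0,0,7,4,0,0,0,0,10.5,6,0,0,0,0,14,8,0,0,0,0,17.5,10,0,0,0,0,21,12,0,0,0,0,21,12,0,0,0,0]'

```text
time: 55.37
position: [0.4336, 0.2377, 0.2195]
tool_rot: [0.49, 0.872, 0.002, -0.0]
ft_force: [0.3, 0.5, -0.2]
grip_width: 0.0871
```

Run:
```python
from h import *
print(robot.get_obs()['position'],robot.get_obs()['time'])
for n in('scene','top'):
    p,d=robot.camera(n);np.save(f'pics/{n}24d.npy',d)
    a=(120,360,200,480) if n=='scene' else (120,275,160,490)
    cv2.imwrite(f'pics/{n}24.png',cv2.resize(p[a[0]:a[1],a[2]:a[3],::-1],None,fx=2.4,fy=2.4))
    W0=cloud(n,np.load(f'pics/{n}0d.npy'));W1=cloud(n,d)
    for nm,zt,x,y in(('spice',.103,.454,.06),('timer',.052,.4615,-.026),('jam',.1,.463,-.11)):
        r=[]
        for W in(W0,W1):
            q=W[(abs(W[...,2]-zt)<.008)&(np.hypot(W[...,0]-x,W[...,1]-y)<.042)];r.append((q.mean(0)*1000).round(1).tolist()+[len(q)])
        print(n,nm,r)
    q=[W[(W[...,2]>.05)&(W[...,2]<.07)&(W[...,0]>.515)&(W[...,0]<.56)&(W[...,1]>-.11)&(W[...,1]<.06)] for W in(W0,W1)]
    print('rail',[np.polyval(np.polyfit(a[:,1],a[:,0],1),-.025).round(4) for a in q])
    W=W1
    for z0,z1 in((.05,.09),(.13,.16)):
        q=W[(W[...,2]>z0)&(W[...,2]<z1)&(np.hypot(W[...,0]-.502,W[...,1]+.315)<.035)];print('mill',circ(q))
    q=W[(W[...,2]<.2)&(np.hypot(W[...,0]-.502,W[...,1]+.315)<.035)];print('mill top',q[:,2].max())
```

```text
[0.43364653 0.23766153 0.21948662] 55.3667
scene spice [[449.8, 55.4, 103.3, 208], [451.3, 55.1, 103.3, 207]]
scene timer [[456.3, -30.2, 50.7, 230], [457.7, -30.7, 51.0, 228]]
scene jam [[459.5, -112.2, 98.6, 460], [459.1, -112.1, 98.5, 466]]
rail [np.float64(0.5334), np.float64(0.5379)]
mill (np.float64(0.49901256687243856), np.float64(-0.31487221673803834), np.float64(0.021155627580043575))
mill (np.float64(0.4954078655504807), np.float64(-0.3172752608133067), np.float64(0.016724915954078035))
mill top 0.17103076005003714
top spice [[454.6, 58.4, 104.8, 176], [455.9, 58.8, 104.8, 176]]
top timer [[462.4, -26.2, 51.0, 202], [463.8, -25.5, 51.3, 201]]
top jam [[464.5, -109.5, 98.9, 360], [463.6, -109.1, 99.0, 355]]
rail [np.float64(0.5381), np.float64(0.5428)]
mill (np.float64(0.5010567691630674), np.float64(-0.3136016393524529), np.float64(0.021210694887876545))
mill (np.float64(0.5024376770646898), np.float64(-0.31305662936412254), np.float64(0.018047525923157635))
mill top 0.17125822666018053
```

View pics/scene24.png

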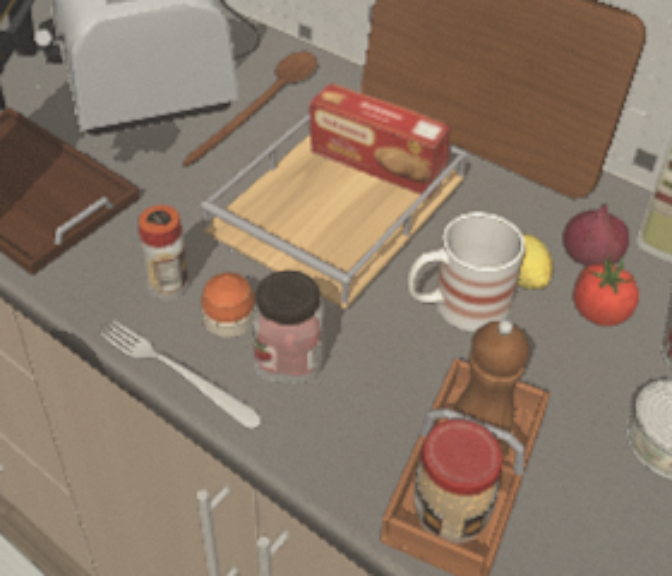

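View pics/top24.png

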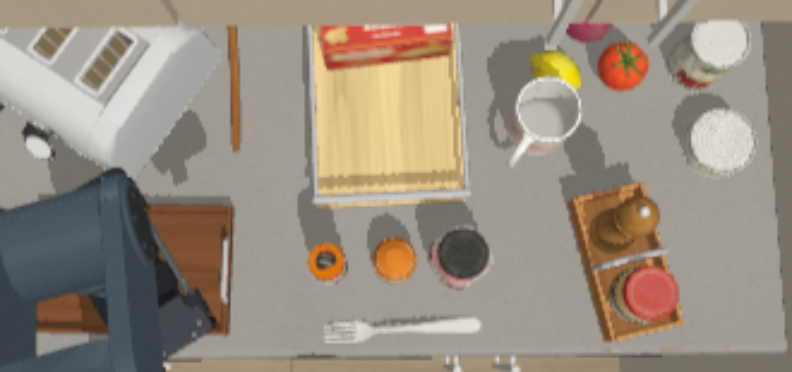

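All three items are back within about 1.5 mm, the mill top is at z = 0.171 as expected, and the tray is at its home stop. Handing in.

```bash
python3 -c "
from rig import robot
print(robot.hand_in(), robot.get_obs()['time'])"
```

```text
the job is handed in; nothing more can be done
the job is handed in; nothing more can be done
```

The job is done and handed in at about 56 s, against the 149 s limit. I set the spice jar, jam jar and timer aside on the serving tray and pulled the slide-out tray out about 0.12 m. I then stood the mill in the empty well, pushed the tray home, and put back the timer, spice jar and jam jar in that order.

**Last checks** (scene and top pictures before hand-in):
- **Put-back items:** all three stand upright within about 1.5 mm of where they started.
- **Mill:** it stands upright in the well at about (0.50, -0.315). Its top is at 0.171 m, as expected on the 6 mm floor.
- **Slide-out tray:** it is at its home stop. It travelled 0.124 m until the force rose to about 10 N.
- **Robot:** clear of everything.

**What went wrong or disagreed:**
- **Jam jar grasp:** my first grasp closed on the jar's rounded corners (79 mm instead of about 70), because its body is square rather than round. I reopened and gripped the flats, and the jar did not tip.
- **Tray position:** the rail now sits about 4.5 mm further in than in the first pictures, so the tray was apparently not quite home at the start.
- **Setting the jam jar down:** wrist force briefly reached 22 N, well under the limit.

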